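Roll three copper bars home with a steel roller and park it on the line

TASK

On the aluminium plate, roll the steel roller from its end of the plate across the three raised copper bars, bearing down on it firmly but gently (about 12 N is enough) so that it presses every bar flush into the plate, then stop it on the scribed line beyond them and let go. Do not grasp or lift the roller, press on it with more than 30 N, touch the plate, its nest or the bars with the gripper, or move the reel, the jar or the screwdriver.

Things in the scene. Friction and masses are not known exactly. Their poses are not given: they have to be found in the camera images.
- plate_top (a point): Centre of the top face of an aluminium plate, 200 mm (x) by 104 mm (y) by 14 mm, z up; +x is the rolling direction, from the roller's end across the bars to the line. It lies in a black nest (rim lower than its top) on a soft spring: under load it sinks level 0 to 14 mm (not known beforehand) before it bottoms hard, and rises again when let go; the bars sink only about then.
- roller_center (a point): Centre of a loose steel roller, diameter 42, length 92 mm, 0.28 to 0.42 kg, lying across the plate 48 to 58 mm from its centre towards -x. Its y axis is the roller's axis (at first within 0.08 rad of the plate's y); x and z turn as it rolls. Under a fingertip bearing on its top it rolls half as far as the tip travels, so take several short strokes; it stays where it is left at rest.
- mark_line (a point): Thin dark line scribed across the plate's top, square to the rolling direction, 46 to 64 mm from the plate's centre towards +x. The point is the middle of the line; axes as the plate's.
- bar0 (a joint): Press depth of the first copper bar, in m: 0 = 4 mm proud of the plate, 0.004 = flush (a hard stop). The bar is 10 mm wide (plate's x) and 72 mm long (plate's y), centred at plate x = -24 mm, y = 0. It has a stiff press fit: it sinks only under more than about 7 N (the roller's own weight is too little) and stays where it is left.
- bar1 (a joint): Press depth of the middle copper bar, in m: 0 = 4 mm proud of the plate, 0.004 = flush (a hard stop). The bar is 10 mm wide (plate's x) and 72 mm long (plate's y), centred at plate x = 0 mm, y = 0. It has a stiff press fit: it sinks only under more than about 7 N (the roller's own weight is too little) and stays where it is left.
- bar2 (a joint): Press depth of the last copper bar, in m: 0 = 4 mm proud of the plate, 0.004 = flush (a hard stop). The bar is 10 mm wide (plate's x) and 72 mm long (plate's y), centred at plate x = 24 mm, y = 0. It has a stiff press fit: it sinks only under more than about 7 N (the roller's own weight is too little) and stays where it is left.
- reel: Bystander: grey plastic reel, 58 mm across, 46 mm high, standing on end on the bench. Origin: centre of its underside.
- jar: Bystander: small lidded jar, 52 mm across, 65 mm high, upright. Origin: centre of its underside.
- driver: Bystander: screwdriver lying on the bench beyond the plate. Origin: the centre of its underside.
Not all that is in view belongs to the job. Leave any turquoise or yellow look-alike of the part that bears roller_center alone.

How it is judged (in metres and radians):
On the way:
1. all three bars are pressed flush (value of joint each of bar0, bar1, bar2 above 0.003 m), for 0.1 s.
At the end, for the whole second after the job is handed in: All three bars are pressed to within 1 mm of flush; the roller lies at rest on the plate with its centre within 6 mm of the scribed line (20 mm along the line) and its axis within 0.2 rad of the line (all of step 1 and x of roller_center in the frame of mark_line between -0.006 and 0.006 m and y of roller_center in the frame of mark_line between -0.02 and 0.02 m and z of roller_center in the frame of mark_line below 0.024 m and angle between the y axis of roller_center and the y axis of mark_line, either way round below 0.2 rad and linear speed of roller below 0.01 m/s and angular speed of roller below 0.3 rad/s); the robot touches nothing.
It fails at once if the gripper presses on the roller with more than 30 N (contact force between the fingers and roller above 30 N).
It fails at once if the gripper touches the plate, its nest or the bars with more than 2 N (contact force between the fingers and nest above 2 N).
It fails at once if the roller is lifted off the plate by more than 12 mm (z of roller_center in the frame of plate_top above 0.033 m).
It fails at once if the reel, the jar or the screwdriver is moved by more than 20 mm (distance of any of reel, jar, driver from where it was at the start of the episode above 0.02 m).
It also fails if it takes over 72 s, if anything falls off the work surface, if the arm or the gripper's body presses on something with over 40 N, if the wrist force passes 120 N, or if a joint passes its speed limit or range.

ROBOT

A 6-joint arm with a two-finger parallel gripper is mounted at the origin on the work surface. World frame = base frame: x ahead of the robot, y to its left, z up, the work surface at z = 0. Lengths are in mm, angles in rad, forces in N, time in s.
With the tool pointing down it reaches from about 250 to 850 mm from the base axis. Payload 12.5 kg.
Tool frame: the origin (TCP) lies midway between the tips of the shut fingers; the grasp point (between the pads) lies 19 mm behind it (r.grip_point_offset is the distance from the TCP to the grasp point, in mm); z points along the fingers, y is the direction in which the jaws open and shut (so a half turn about z gives the same grasp; the last joint's range is limited). The gripper opens to 93 mm and grips with 3 to 60 N. Pads are 15 mm wide; open, the fingers measure 128 mm over their backs; the gripper's body (75 mm by 188 mm) begins 65 mm behind the grasp point.
Start: joints at [1.215, 0.351, 1.652, -0, 1.139, -0.085], TCP at [147.095, 529.95, 218.633] pointing down, gripper open.
Joint ranges: [-2.75, 2.75], [-0.79, 2.1], [0.01, 2.65], [-1.57, 4.71], [0.07, 3.14], [-2.87, 2.87]. Speed limits (rad/s): [2.22, 2.22, 2.79, 3.14, 3.14, 3.14].

INTERFACE

Orientations are given as a rotation vector (axis times angle).
In Python, from rig import monitor, optics, workorder, r gives the robot as it stands.
- The arm moves only by the tool arm_command, never from a script. Its argument "moves" is a list of rows, each a list of 2 entries, a list of its own where there are three numbers: the shift along the tool's x, y, z in m, then the turn about the tool's z in degrees. A call has 1 to 8 rows; each row shifts and turns the commanded pose from where the row before left it, along the tool's axes as they then stand; what a row does not reach is not made up. A row lasts 1/10 s, in which the tool goes at most 50 mm and 8.59 degrees, less where a joint would pass 70% of its speed; a pose out of reach is approached as far as the arm can. A call is refused whole if a number of a shift passes 0.05 or a number of a turn 8.59, either way. A call with a gripper value outside its range is refused whole. "claw" is the closure in counts, from 0 (fully open) to 255 (shut), set as the call begins (left out, the last holds). The fingers move at their own pace and stop on an object; the grip force is fixed at half the most. Time passes only in rows, so rows that do not move let the fingers close. It gives the time, the measured TCP pose, the force and the opening at its end, in the units of the state.
- monitor.observe(): the state, without advancing time (a new reading comes with each control period).
- optics.camera(name): name is "side" or "top" or "wrist"; returns the picture (384x512x3 uint8, red, green, blue); there is no depth.
- optics.calibration(name): a dict with "K" (3x3 intrinsics, pixels), "cam_to_world" (4x4, takes a point from camera to world coordinates); the wrist camera has in their place "T_tool_cam" (4x4, takes a point from camera to tool coordinates, whose origin is the TCP and whose axes are the flange's). Camera axes: x right, y up, looking along -z (the intrinsics and any distortion apply to the point x, -y, -z); pixel columns grow to the right and rows downward; lengths in mm; the calibration is good to about 2 mm. A picture is of the moment at which its call begins: read the wrist's pose just before it. calibration takes no time and is no camera call.
- workorder.job_done(): hands the job in, once; it reports no verdict.
The state is a dict: "time": time; "joint_positions": joint angles; "dq": joint speeds; "joint_torque": joint torques, N m; "eef_pos": TCP position; "tool_rot": TCP orientation; "wrist_force": force on the tool from outside, world axes, zero at the start; "wrist_torque": the same for the moment, N m; "width": finger opening in mm.
Only numpy, scipy, OpenCV 4.12 (cv2) and the standard library are available. Lean on these libraries where they do the work, as an engineer would, in place of code of your own. Each camera call takes 0.05 s, during which the arm holds its last target.

## Working session

There is one attempt and no reset: what is moved stays moved. The work goes in short steps, Python scripts to look and compute and a tool call to move; the robot and the scene stay as the last step left them, time stands still between calls to the robot, and variables do not carry over. Pictures are saved under pics/ and viewed, and the job is handed in when it is done.

Besides the shell and the picture viewer there is one more tool, called after "Emit:" as name(argument=value, ...) on one line, values as JSON. arm_command: Moves the arm, as the interface text tells. Its arguments: {"type":"object","properties":{"moves":{"type":"array"},"claw":{"type":"number"}},"required":["moves"]}

```bash
ls; mkdir -p pics; python3 - <<'E'
from rig import monitor, optics, workorder, r
import cv2
print(monitor.observe())
for n in ["side","top","wrist"]:
    im=optics.camera(n); cv2.imwrite(f"pics/{n}0.png",im[:,:,::-1])
    print(n,optics.calibration(n))
E
```

```text
pics
{'time': 0.0, 'joint_positions': array([ 1.21540667e+00,  3.51236023e-01,  1.65242028e+00,  1.72040720e-05,
        1.13911159e+00, -8.46154217e-02]), 'dq': array([ 7.09017916e-04, -1.60083838e-03, -8.95207214e-05,  1.52824175e-03,
       -4.08478569e-04,  1.19812762e-04]), 'joint_torque': array([-1.85878285e-03, -4.97315633e+01, -2.85257810e+01,  6.98617660e-02,
        2.55912443e-02, -1.13986980e-04]), 'eef_pos': array([146.97103006, 529.64010261, 218.10300105]), 'tool_rot': array([-4.24007470e-01, -3.11257316e+00,  1.79604164e-03]), 'wrist_force': array([-1.1652413 , -0.02611681,  0.56924668]), 'wrist_torque': array([ 0.00509205, -0.02674236, -0.00563154]), 'width': 93.02178034470471}
side {'K': array([[403.69161361,   0.        , 256.97327185],
       [  0.        , 403.69161361, 192.21273272],
       [  0.        ,   0.        ,   1.        ]]), 'cam_to_world': array([[-8.67009623e-01,  3.50682842e-01, -3.53999800e-01,
         2.25842873e+02],
       [-4.98085036e-01, -5.89479523e-01,  6.35944328e-01,
         6.99372325e+02],
       [ 1.43391309e-02,  7.27691855e-01,  6.
[... 472 characters left out ...]
+00],
       [ 5.58003500e-04,  5.23416867e-02,  9.98629079e-01,
         1.35058832e+03],
       [ 0.00000000e+00,  0.00000000e+00,  0.00000000e+00,
         1.00000000e+00]])}
wrist {'K': array([[309.84807917,   0.        , 252.20642661],
       [  0.        , 309.84807917, 190.34984798],
       [  0.        ,   0.        ,   1.        ]]), 'T_tool_cam': array([[-1.09030667e-03,  9.60288871e-01,  2.79005546e-01,
         7.80993437e+01],
       [ 9.99999401e-01,  1.07411420e-03,  2.10913713e-04,
        -5.25010638e-01],
       [-9.71457283e-05,  2.79005609e-01, -9.60289467e-01,
        -1.66718295e+02],
       [ 0.00000000e+00,  0.00000000e+00,  0.00000000e+00,
         1.00000000e+00]])}
```

View pics/side0.png

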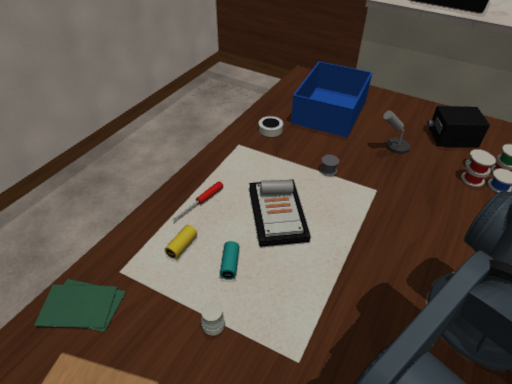

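View pics/top0.png

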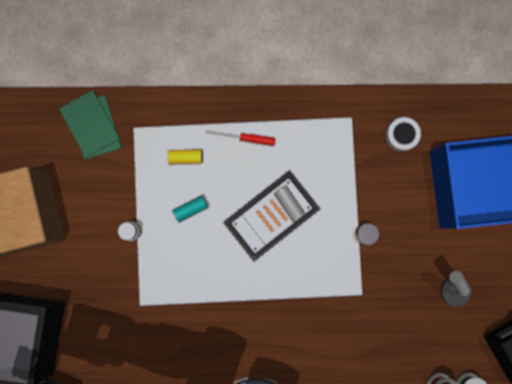

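View pics/wrist0.png

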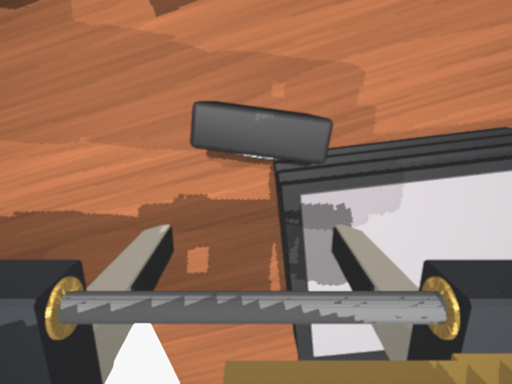

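The side and top views show the nest near top pixel (272,215). The roller is at its upper-right end and the line at its lower-left end. The wrist view doesn't show the work yet. Next I'll enlarge the top crop.

```bash
python3 - <<'E'
import cv2
im=cv2.imread("pics/top0.png"); c=im[165:265,215:330]
cv2.imwrite("pics/top0c.png",cv2.resize(c,None,fx=6,fy=6,interpolation=cv2.INTER_CUBIC))
im=cv2.imread("pics/side0.png"); c=im[170:250,235:320]
cv2.imwrite("pics/side0c.png",cv2.resize(c,None,fx=7,fy=7,interpolation=cv2.INTER_CUBIC))
E
```

```text
(no output)
```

View pics/top0c.png

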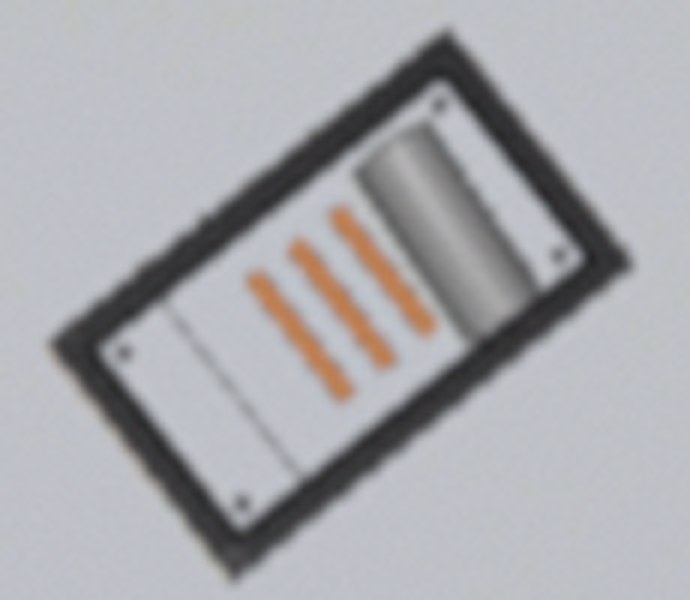

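View pics/side0c.png

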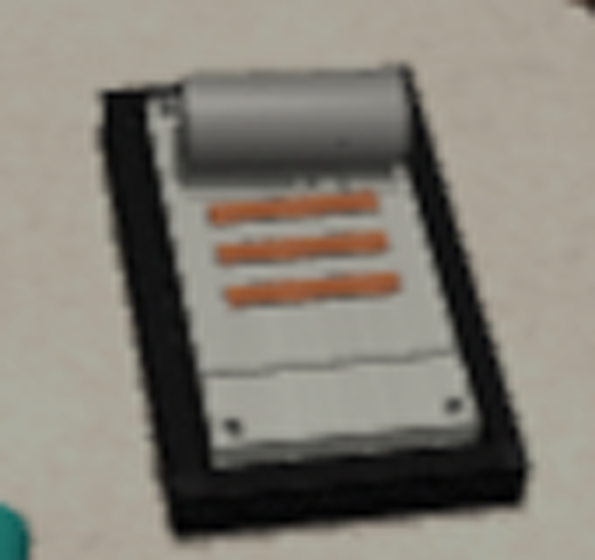

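```bash
cat > h.py <<'E'
import numpy as np, cv2
from rig import optics, monitor, r
def P(name):
    c=optics.calibration(name); T=np.linalg.inv(c["cam_to_world"]); return c["K"]@np.diag([1,-1,-1])@T[:3]
def ray(name,px,z):
    c=optics.calibration(name); T=c["cam_to_world"]
    d=np.linalg.inv(c["K"])@[px[0],px[1],1]; d=T[:3,:3]@(d*[1,-1,-1]); o=T[:3,3]
    return o+d*(z-o[2])/d[2]
def tri(a,b):
    X=cv2.triangulatePoints(P("top"),P("side"),np.array(a,float).reshape(2,1),np.array(b,float).reshape(2,1)); return (X[:3]/X[3]).ravel()
E
python3 - <<'E'
from h import *
t=lambda p:((p[0]+.5)/6-.5+215,(p[1]+.5)/6-.5+165)
s=lambda p:((p[0]+.5)/7-.5+235,(p[1]+.5)/7-.5+170)
prs=dict(bar0=((384,271),(293,208)),bar1=((341,304),(302,248)),bar2=((300,337),(312,290)),
 lineA=((167,303),(452,352)),lineB=((300,477),(208,374)),screw1=((124,353),(453,405)),screw2=((242,503),(233,427)))
for k,(a,b) in prs.items(): print(k,tri(t(a),s(b)))
z=35
for z in (25,):
  c=[ray("top",t(p),z) for p in [(440,80),(585,262),(243,530),(97,345)]]
  print(np.round(c,1),np.mean(c,0), np.linalg.norm(c[0]-c[1]),np.linalg.norm(c[1]-c[2]))
  for p in [(342,210),(427,332),(258,275),(343,398),(167,303),(300,477)]: print(p,ray("top",t(p),z))
E
```

```text
bar0 [589.66906375 -68.6844035   35.97796056]
bar1 [574.82481221 -48.81397447  36.99068361]
bar2 [560.05708712 -29.92440199  36.676915  ]
lineA [541.80071329  17.60746197  71.73574694]
lineB [535.56952222 -10.61170215  20.4533898 ]
screw1 [523.44262838  38.40428947  68.60437699]
screw2 [518.43068191  13.69204794  20.90399789]
[[ 679.4  -95.5   25. ]
 [ 594.7 -161.3   25. ]
 [ 472.9   -2.8   25. ]
 [ 558.2   63.7   25. ]] [576.29731662 -48.99310059  25.        ] 107.31481105186886 199.8825704774013
(342, 210) [619.54503808 -49.60649299  25.        ]
(427, 332) [563.00274971 -88.19131793  25.        ]
(258, 275) [589.84823193 -10.63287599  25.        ]
(343, 398) [532.97995174 -49.25288806  25.        ]
(167, 303) [577.2724006   31.36199712  25.        ]
(300, 477) [496.93461867 -29.17798041  25.        ]
```

```bash
cat >> h.py <<'E'
def plan(target,yaw,n):
    """rows to move from measured pose to target xyz (mm), tool-x yaw deg, n rows"""
    from scipy.spatial.transform import Rotation as R
    o=monitor.observe(); p=o["eef_pos"]; M=R.from_rotvec(o["tool_rot"]).as_matrix()
    y0=np.degrees(np.arctan2(M[1,0],M[0,0])); dy=(yaw-y0+180)%360-180
    d=(np.array(target)-p)/n; a=y0; print("yaw",y0,"dyaw",dy,"tilt z",M[:,2])
    for i in range(n):
        c,s=np.cos(np.radians(a)),np.sin(np.radians(a))
        x=d[0]*c+d[1]*s; y=d[0]*s-d[1]*c
        print(f"[[{x/1000:.4f},{y/1000:.4f},{-d[2]/1000:.4f}],{-dy/n:.2f}]"); a+=dy/n
E
python3 - <<'E'
from h import *
plan([575,-49,190],37.5,16)
t=lambda p:((p[0]+.5)/6-.5+215,(p[1]+.5)/6-.5+165)
s=lambda p:((p[0]+.5)/7-.5+235,(p[1]+.5)/7-.5+170)
for a,b in [((167,303),(208,374)),((300,477),(452,352)),((124,353),(233,427)),((242,503),(453,405))]: print(tri(t(a),s(b)))
E
```

```text
yaw 164.48470950931286 dyaw -126.98470950931286 tilt z [-3.41521497e-04 -8.68710017e-04 -9.99999564e-01]
[[-0.0355,-0.0277,0.0018],7.94]
[[-0.0389,-0.0225,0.0018],7.94]
[[-0.0417,-0.0169,0.0018],7.94]
[[-0.0436,-0.0110,0.0018],7.94]
[[-0.0447,-0.0049,0.0018],7.94]
[[-0.0450,0.0013,0.0018],7.94]
[[-0.0444,0.0075,0.0018],7.94]
[[-0.0429,0.0136,0.0018],7.94]
[[-0.0406,0.0194,0.0018],7.94]
[[-0.0375,0.0248,0.0018],7.94]
[[-0.0338,0.0297,0.0018],7.94]
[[-0.0293,0.0341,0.0018],7.94]
[[-0.0243,0.0378,0.0018],7.94]
[[-0.0189,0.0408,0.0018],7.94]
[[-0.0131,0.0430,0.0018],7.94]
[[-0.0070,0.0444,0.0018],7.94]
[575.61148574  30.44266148  34.61051077]
[496.48532972 -29.31965695  35.20533526]
[553.12160065  50.28405968  35.45853016]
[484.4214842   -3.02688724  35.95682163]
```

Emit:
arm_command(moves=[[[-0.0355, -0.0277, 0.002], 7.94], [[-0.0389, -0.0225, 0.002], 7.94], [[-0.0417, -0.0169, 0.002], 7.94], [[-0.0436, -0.011, 0.002], 7.94], [[-0.0447, -0.0049, 0.002], 7.94], [[-0.045, 0.0013, 0.002], 7.94], [[-0.0444, 0.0075, 0.002], 7.94], [[-0.0429, 0.0136, 0.002], 7.94]], claw=255)

```text
time: 0.95
eef_pos: [361.8, 238.9, 202.6]
tool_rot: [2.006, 2.418, 0.0]
wrist_force: [0.3, 0.0, 1.1]
width: 33.8
```

Emit:
arm_command(moves=[[[-0.0406, 0.0194, 0.002], 7.94], [[-0.0375, 0.0248, 0.002], 7.94], [[-0.0338, 0.0297, 0.002], 7.94], [[-0.0293, 0.0341, 0.002], 7.94], [[-0.0243, 0.0378, 0.002], 7.94], [[-0.0189, 0.0408, 0.002], 7.94], [[-0.0131, 0.043, 0.002], 7.94], [[-0.007, 0.0444, 0.002], 7.94]])

```text
time: 1.75
eef_pos: [575.6, -50.6, 186.4]
tool_rot: [-2.978, -0.999, 0.0]
wrist_force: [1.6, 1.1, 0.1]
width: 0.4
```

```bash
python3 - <<'E'
from h import *
o=monitor.observe();print(o)
im=optics.camera("wrist"); cv2.imwrite("pics/w1.png",im[:,:,::-1])
plan([575,-49,190],37.5,2)
E
```

```text
{'time': 1.75, 'joint_positions': array([-1.68221395e-01,  4.35171579e-01,  1.61131498e+00,  6.25454679e-05,
        1.09542428e+00,  7.55018510e-01]), 'dq': array([-0.56356824,  0.52708354, -0.7528358 ,  0.0027911 ,  0.22056394,
        0.81309398]), 'joint_torque': array([  2.41713904, -58.22668433, -23.52880597,  -0.07477629,
        -0.35255771,  -1.43366285]), 'eef_pos': array([575.55495676, -50.56296379, 186.35273346]), 'tool_rot': array([-2.97818128e+00, -9.99393900e-01,  3.99237848e-04]), 'wrist_force': array([1.6257538 , 1.10508013, 0.08019563]), 'wrist_torque': array([-0.00945026,  0.12552479, -0.01592916]), 'width': 0.443909236954735}
yaw 36.47128176611238 dyaw 1.0287182338876164 tilt z [ 0.00159967 -0.00159306 -0.99999745]
[[0.0004,-0.0035,-0.0020],-0.51]
[[0.0005,-0.0035,-0.0020],-0.51]
```

View pics/w1.png

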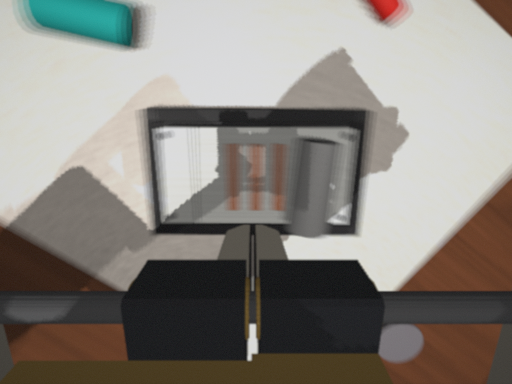

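The wrist view now shows the plate level, with the roller at about (313,187), but it is motion-blurred. I'll settle the arm and retake it.

Emit:
arm_command(moves=[[[0.0, 0.0, 0.0], 0.0], [[0.0, 0.0, 0.0], 0.0], [[0.0, 0.0, 0.0], 0.0]])

```text
time: 2.1
eef_pos: [574.3, -47.9, 186.7]
tool_rot: [-2.974, -1.011, 0.001]
wrist_force: [1.1, -0.4, 0.4]
width: 0.5
```

```bash
python3 - <<'E'
from h import *
o=monitor.observe();print(o["eef_pos"],o["tool_rot"],o["wrist_force"],abs(o["dq"]).max())
im=optics.camera("wrist"); cv2.imwrite("pics/w2.png",im[:,:,::-1])
cv2.imwrite("pics/w2c.png",cv2.resize(im[95:275,135:385,::-1],None,fx=3.2,fy=3.2,interpolation=cv2.INTER_CUBIC))
plan([575,-49,190],37.5,2)
E
```

```text
[574.26020187 -47.85234602 186.66411874] [-2.97412267e+00 -1.01113360e+00  5.34832584e-04] [ 1.07242471 -0.39214     0.37801864] 0.004971001844702704
yaw 37.552124641733215 dyaw -0.05212464173320086 tilt z [-1.43074500e-04  9.10141345e-05 -9.99999986e-01]
[[-0.0001,0.0007,-0.0016],0.03]
[[-0.0001,0.0007,-0.0016],0.03]
```

View pics/w2c.png

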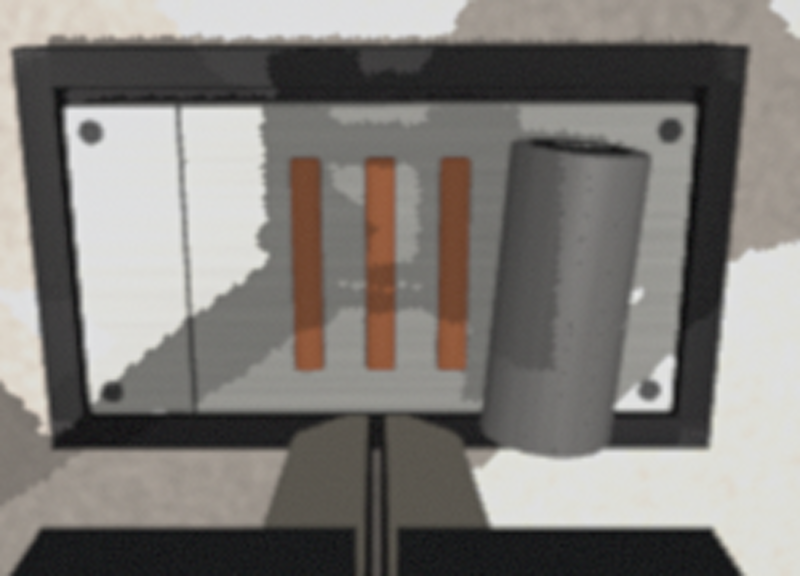

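```bash
cat > w.py <<'E'
from h import *
from scipy.optimize import least_squares
from scipy.spatial.transform import Rotation as R
def wpix(p,x0=135,y0=95,f=3.2): return np.array([(p[0]+.5)/f-.5+x0,(p[1]+.5)/f-.5+y0])
def wcam(o):
    T=np.eye(4);T[:3,:3]=R.from_rotvec(o["tool_rot"]).as_matrix();T[:3,3]=o["eef_pos"]
    return T@optics.calibration("wrist")["T_tool_cam"]
K=optics.calibration("wrist")["K"]
def proj(C,X):
    Y=(np.linalg.inv(C)@np.c_[X,np.ones(len(X))].T)[:3]*np.array([[1],[-1],[-1]])
    u=K@Y; return (u[:2]/u[2]).T
def fitplate(C,corners):  # TL,TR,BR,BL image; plate x runs to image left, plate y to image down
    ob=np.array([[100,-52,0],[-100,-52,0],[-100,52,0],[100,52,0]],float)
    def X(v):
        c,s=np.cos(v[3]),np.sin(v[3]); return ob@np.array([[c,s,0],[-s,c,0],[0,0,1]])+v[:3]
    s=least_squares(lambda v:(proj(C,X(v))-corners).ravel(),[575,-49,33,np.radians(127.5)]); return s.x,s.fun
def silh(C,c,yaw,up):  # left & right silhouette points at image top/bottom end; R=21,L=92
    a=np.array([np.cos(yaw),np.sin(yaw),0]); n=np.array([-a[1],a[0],0])
    th=np.linspace(0,2*np.pi,181)
    e=c+a*46*up+21*(np.outer(np.cos(th),n)+np.outer(np.sin(th),[0,0,1]))
    return proj(C,e)
def fitroller(C,z,pts,x0):  # pts: two points on left edge, two on right edge (image)
    def res(v):
        c=np.array([v[0],v[1],z]);A=silh(C,c,v[2],-1);B=silh(C,c,v[2],1)
        out=[]
        for f,q in ((np.argmin,pts[:2]),(np.argmax,pts[2:])):
            i=f(A[:,0]);j=f(B[:,0]);P0,P1=A[i],B[j];d=P1-P0;n=np.array([-d[1],d[0]])/np.linalg.norm(d)
            out+= [n@(p-P0) for p in q]
        return out+[0.001*(v[0]-x0[0]),0.001*(v[1]-x0[1])]
    s=least_squares(res,x0,diff_step=1e-4); return s.x,s.fun
E
python3 - <<'E'
from w import *
o=monitor.observe();C=wcam(o)
cor=np.array([wpix(p) for p in [(62,104),(698,103),(672,413),(88,414)]])
v,f=fitplate(C,cor);print("plate",v[:3],np.degrees(v[3]),np.abs(f).max())
ex=np.array([np.cos(v[3]),np.sin(v[3])]);ey=np.array([-ex[1],ex[0]])
pts=[wpix(p) for p in [(511,160),(484,420),(648,165),(614,430)]]
g=v[:2]-53*ex
rr,f=fitroller(C,v[2]+21,pts,[*g,v[3]+np.pi/2]);print("roller",rr[:2],"skew",rr[2]-v[3]-np.pi/2,np.abs(f).max(),"plate xy",ex@(rr[:2]-v[:2]),ey@(rr[:2]-v[:2]))
# end y
c=np.array([*rr[:2],v[2]+21]);
for up in (-1,1): e=silh(C,c,rr[2],up); print("ends rows",up,((e.min(0)-[135,95]+.5)*3.2-.5),((e.max(0)-[135,95]+.5)*3.2-.5))
# line
def ray2(p,z):
    u=wpix(p);d=C[:3,:3]@((np.linalg.inv(K)@[*u,1])*[1,-1,-1]);return (C[:3,3]+d*(z-C[2,3])/d[2])[:2]
for p in [(179,110),(195,408),(306,262),(381,262),(453,262)]:
    q=ray2(p,v[2]+(0 if p[0]<200 else 4))-v[:2];print(p,ex@q,ey@q)
E
```

```text
plate [574.19047862 -49.23395159  37.42085868] 127.58815537632846 0.34467221519503255
roller [666.53132216 -55.11259583] skew -0.059705345336951154 1.1645321441108472 plate xy -60.984523917311265 -69.58647631623558
ends rows -1 [ 534.55968762 -136.73557498] [ 690.75686685 -113.70941959]
ends rows 1 [503.43645684 192.96612671] [645.10557236 219.84538449]
(179, 110) 63.04692282042944 -50.323424922036494
(195, 408) 63.346636086494115 50.18793467248948
(306, 262) 23.923715545635456 -2.1535471241123076
(381, 262) -0.3560841780367996 -2.1177495800997317
(453, 262) -23.661117067340303 -2.083389208512571
```

```bash
cat >> w.py <<'E'
def fitroller2(C,z,pts,rows,x0):
    def res(v):
        c=np.array([v[0],v[1],z]);A=silh(C,c,v[2],-1);B=silh(C,c,v[2],1)
        out=[]
        for f,q in ((np.argmin,pts[:2]),(np.argmax,pts[2:])):
            P0,P1=A[f(A[:,0])],B[f(B[:,0])];d=P1-P0;n=np.array([-d[1],d[0]])/np.linalg.norm(d)
            out+= [n@(p-P0) for p in q]
        return out+[A[:,1].min()-rows[0],B[:,1].max()-rows[1]]
    s=least_squares(res,x0,x_scale=[1,1,.02],diff_step=1e-5); return s.x,s.fun
E
python3 - <<'E'
from w import *
o=monitor.observe();C=wcam(o)
v=np.array([574.2,-49.2,36,np.radians(127.55)])
ex=np.array([np.cos(v[3]),np.sin(v[3])]);ey=np.array([-ex[1],ex[0]])
pts=[wpix(p) for p in [(511,160),(484,420),(648,165),(614,430)]]
rows=[wpix((0,134))[1],wpix((0,457))[1]]
for z in (34,36,37.4):
  rr,f=fitroller2(C,z+21,pts,rows,[*(v[:2]-53*ex),v[3]+np.pi/2]);print("roller",rr[:2],"skew",rr[2]-v[3]-np.pi/2,f,"plate xy",ex@(rr[:2]-v[:2]),ey@(rr[:2]-v[:2]))
E
```

```text
roller [605.73674132 -97.26815616] skew -0.059273784677571495 [-0.89589206 -0.21069173  0.88088281  0.20201383  0.35214451 -0.37325514] plate xy -57.32966006627403 4.292291557959782
roller [605.94090071 -96.61507125] skew -0.05885619851134871 [-1.06413771 -0.33307002  1.01263824  0.35778434  0.02340957 -0.0257781 ] plate xy -56.93630577411153 3.7324046379714844
roller [606.08380173 -96.15789277] skew -0.058556687026395604 [-1.18343757 -0.41956885  1.10576287  0.46824321 -0.20926277  0.22031711] plate xy -56.660936244043775 3.3404805669407907
```

```bash
python3 - <<'E'
from w import *
im=cv2.imread("pics/w2.png")
cv2.imwrite("pics/w2f.png",cv2.resize(im[215:275,205:300],None,fx=8,fy=8,interpolation=cv2.INTER_CUBIC))
T=optics.calibration("wrist")["T_tool_cam"]
for p in [(x,y,z) for z in (0,-15) for x in (-7.5,7.5) for y in (0,8,17.5)]:
    u=proj(T,np.array([p],float))[0]; print(p,u,(u-[205,215]+.5)*8)
plan([609.4,-101.5,95],34.2,6)
E
```

```text
(-7.5, 0, 0) [252.28973368 248.92541041] [382.31786941 275.40328324]
(-7.5, 8, 0) [265.77350702 248.91733865] [490.1880562  275.33870918]
(-7.5, 17.5, 0) [281.78719326 248.90775241] [618.29754608 275.26201932]
(7.5, 0, 0) [252.26344761 225.46254258] [382.10758086  87.70034064]
(7.5, 8, 0) [266.06299572 225.45311273] [492.50396573  87.6249018 ]
(7.5, 17.5, 0) [282.4517453  225.44191355] [623.61396236  87.53530841]
(-7.5, 0, -15) [252.27358889 261.59506319] [382.18871115 376.7605055 ]
(-7.5, 8, -15) [266.90315851 261.58697478] [499.22526809 376.6957982 ]
(-7.5, 17.5, -15) [284.27777998 261.57736868] [638.2222398  376.61894941]
(7.5, 0, -15) [252.24460138 236.41031233] [381.95681101 175.28249861]
(7.5, 8, -15) [267.24663366 236.40065378] [501.97306931 175.20523022]
(7.5, 17.5, -15) [285.06365808 236.38918289] [644.50926461 175.11346313]
yaw 37.552124641733215 dyaw -3.3521246417332122 tilt z [-1.43074500e-04  9.10141345e-05 -9.99999986e-01]
[[-0.0008,0.0107,0.0153],0.56]
[[-0.0007,0.0107,0.0153],0.56]
[[-0.0006,0.0107,0.0153],0.56]
[[-0.0005,0.0107,0.0153],0.56]
[[-0.0004,0.0107,0.0153],0.56]
[[-0.0003,0.0107,0.0153],0.56]
```

View pics/w2f.png

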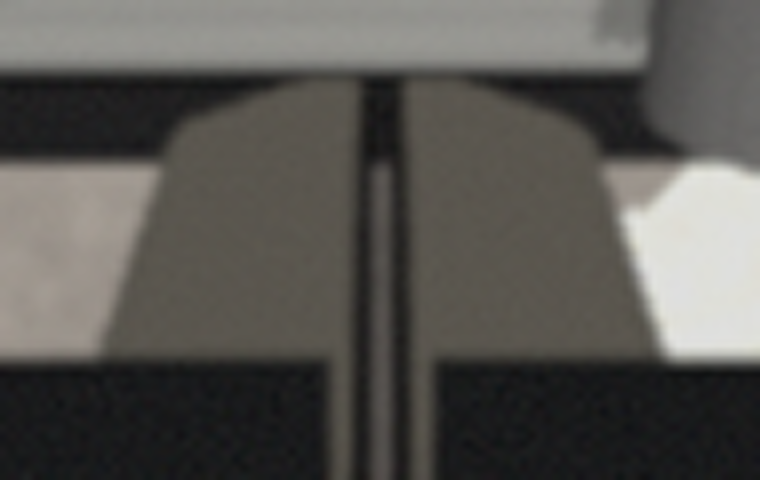

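The crop shows the tip flat runs from about column 290 to 460, roughly ±6 mm. I'll use strokes of ±7 mm offset and go above the roller now.

Emit:
arm_command(moves=[[[-0.0008, 0.0108, 0.016], 0.56], [[-0.0007, 0.0108, 0.016], 0.56], [[-0.0006, 0.0108, 0.016], 0.56], [[-0.0005, 0.0108, 0.016], 0.56], [[-0.0004, 0.0108, 0.016], 0.56], [[-0.0003, 0.0108, 0.016], 0.56], [[0, 0, 0], 0], [[0, 0, 0], 0]])

```text
time: 2.95
eef_pos: [610.0, -103.0, 90.1]
tool_rot: [-3.003, -0.921, 0.001]
wrist_force: [0.2, -0.1, 0.2]
width: 0.9
```

```bash
python3 - <<'E'
from w import *
o=monitor.observe()
plan([609.9,-102.3,80],34.2,4)
print(o["eef_pos"],o["wrist_force"])
im=optics.camera("wrist");C=wcam(o); cv2.imwrite("pics/w3.png",im[:,:,::-1])
im=optics.camera("side"); cv2.imwrite("pics/s3.png",cv2.resize(im[120:270,200:350,::-1],None,fx=4,fy=4,interpolation=cv2.INTER_CUBIC))
E
```

```text
yaw 34.09445599449362 dyaw 0.1055440055063741 tilt z [-9.64091530e-04  2.48491335e-04 -9.99999504e-01]
[[0.0001,-0.0002,0.0025],-0.03]
[[0.0001,-0.0002,0.0025],-0.03]
[[0.0001,-0.0002,0.0025],-0.03]
[[0.0001,-0.0002,0.0025],-0.03]
[ 609.96797362 -103.00190118   90.14118376] [ 0.22098975 -0.058817    0.16130701]
```

View pics/w3.png

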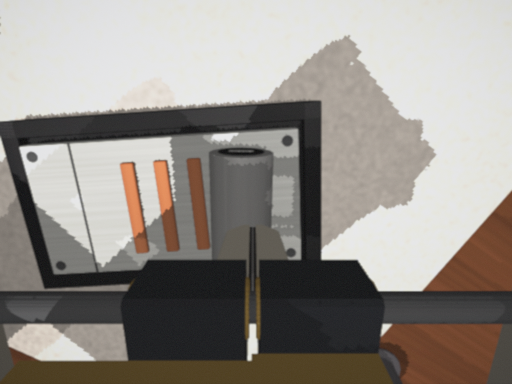

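View pics/s3.png

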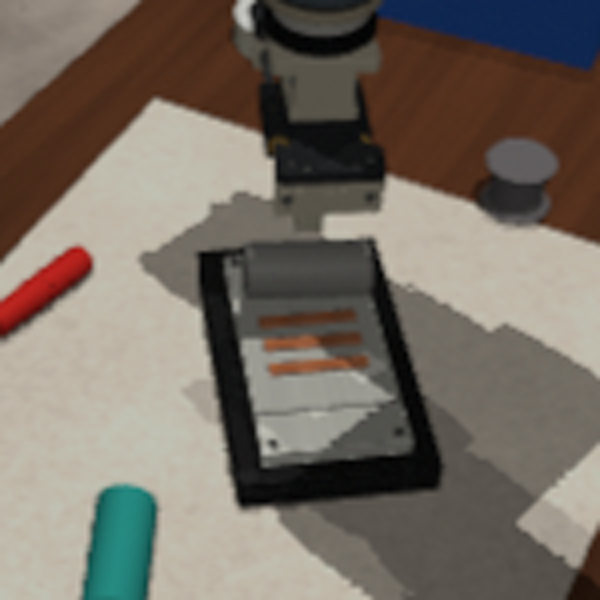

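Seen from the tool, the roller is vertical (columns 210–273, centre about 241, tip at 252). That puts the tip about 7 mm behind the axis, as planned. Now I'll descend gently.

Emit:
arm_command(moves=[[[0, 0, 0.004], 0], [[0, 0, 0.003], 0], [[0, 0, 0.002], 0], [[0, 0, 0.001], 0], [[0, 0, 0.001], 0], [[0, 0, 0.001], 0], [[0, 0, 0], 0]])

```text
time: 3.75
eef_pos: [610.2, -103.2, 78.5]
tool_rot: [-3.004, -0.921, 0.0]
wrist_force: [-0.2, 0.5, 0.1]
width: 0.5
```

Emit:
arm_command(moves=[[[0, 0, 0.001], 0], [[0, 0, 0.001], 0], [[0, 0, 0], 0]])

```text
time: 4.05
eef_pos: [610.2, -103.1, 76.5]
tool_rot: [-3.004, -0.921, 0.0]
wrist_force: [0.5, 0.2, 1.0]
width: 0.3
```

Emit:
arm_command(moves=[[[0, 0, 0.001], 0], [[0, 0, 0.001], 0], [[0, 0, 0], 0]])

```text
time: 4.35
eef_pos: [610.3, -103.2, 74.6]
tool_rot: [3.004, 0.921, 0.0]
wrist_force: [-0.6, -0.4, 0.8]
width: 0.6
```

Emit:
arm_command(moves=[[[0, 0, 0.001], 0], [[0, 0, 0.001], 0], [[0, 0, 0], 0]])

```text
time: 4.65
eef_pos: [610.3, -103.2, 72.6]
tool_rot: [3.004, 0.921, 0.0]
wrist_force: [0.1, -0.7, 1.7]
width: 0.4
```

Emit:
arm_command(moves=[[[0, 0, 0.001], 0], [[0, 0, 0.001], 0], [[0, 0, 0], 0]])

```text
time: 4.95
eef_pos: [611.1, -104.0, 72.2]
tool_rot: [3.002, 0.92, 0.003]
wrist_force: [-3.2, -3.6, 13.2]
width: 0.5
```

Emit:
arm_command(moves=[[[0, 0, 0.001], 0], [[0, 0, 0.0005], 0], [[0, 0, 0], 0]])

```text
time: 5.25
eef_pos: [611.7, -104.7, 71.9]
tool_rot: [3.0, 0.92, 0.004]
wrist_force: [-5.5, -7.5, 22.8]
width: 0.9
```

Contact came at about z 76, the plate bottomed at about z 72.5, and beyond that the stiffness is about 7 N per mm commanded. I'll back off to about 14 N and take a first short stroke.

Emit:
arm_command(moves=[[[0, 0, -0.0012], 0], [[0, 0, 0], 0]])

```text
time: 5.45
eef_pos: [611.2, -104.1, 72.1]
tool_rot: [3.001, 0.92, 0.003]
wrist_force: [-4.0, -4.8, 15.4]
width: 0.2
```

Emit:
arm_command(moves=[[[0, -0.002, 0], 0], [[0, -0.003, 0], 0], [[0, -0.003, 0], 0], [[0, -0.002, 0], 0]])

```text
time: 5.85
eef_pos: [605.7, -95.8, 72.7]
tool_rot: [3.001, 0.92, 0.004]
wrist_force: [-5.0, -4.7, 21.2]
width: 0.5
```

Emit:
arm_command(moves=[[[0, -0.002, -0.001], 0], [[0, -0.003, 0], 0], [[0, -0.003, 0], 0], [[0, -0.002, 0], 0]])

```text
time: 6.25
eef_pos: [599.8, -87.0, 72.8]
tool_rot: [3.002, 0.92, 0.003]
wrist_force: [-3.6, -2.1, 13.0]
width: 0.3
```

```bash
python3 - <<'E'
from w import *
o=monitor.observe()
im=optics.camera("wrist"); cv2.imwrite("pics/w4.png",im[:,:,::-1])
im=optics.camera("side"); cv2.imwrite("pics/s4.png",cv2.resize(im[120:270,200:350,::-1],None,fx=4,fy=4,interpolation=cv2.INTER_CUBIC))
print(monitor.observe()["eef_pos"],monitor.observe()["wrist_force"])
E
```

```text
[599.77670942 -86.86093193  72.82722055] [-2.94715857 -1.74317524 13.03442661]
```

View pics/w4.png

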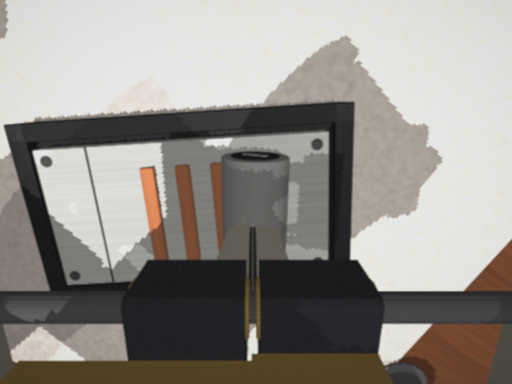

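View pics/s4.png

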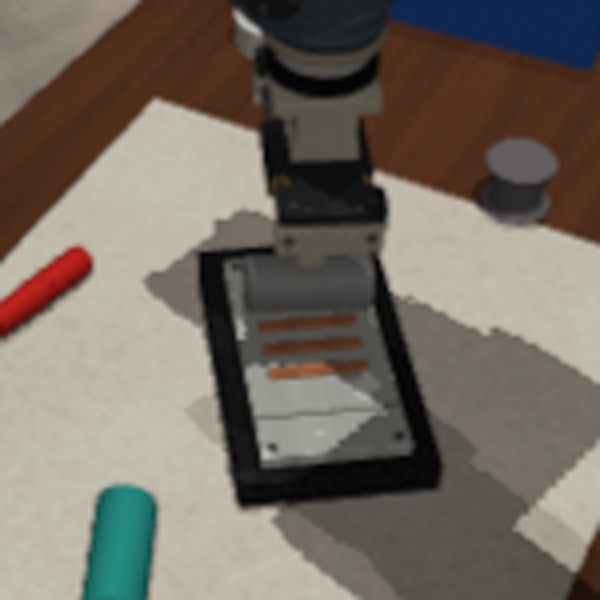

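The roller spans columns 221–289, centre about 255, with the tip at 252. It rolled half the tip travel with no slip, and the force is 13 N. I'll continue.

Emit:
arm_command(moves=[[[0, -0.002, 0], 0], [[0, -0.003, 0], 0], [[0, -0.003, 0], 0], [[0, -0.002, 0], 0]])

```text
time: 6.75
eef_pos: [594.3, -78.6, 72.7]
tool_rot: [3.002, 0.92, 0.003]
wrist_force: [-1.1, -2.0, 11.5]
width: 0.9
```

Emit:
arm_command(moves=[[[0, 0, -0.001], 0], [[0, 0, -0.002], 0], [[0, 0, -0.003], 0], [[0, 0, -0.004], 0], [[0, 0.007, 0], 0], [[0, 0.007, 0], 0], [[0, 0, 0], 0]])

```text
time: 7.45
eef_pos: [601.8, -90.8, 81.2]
tool_rot: [3.004, 0.92, 0.0]
wrist_force: [0.8, 0.1, -0.5]
width: 0.9
```

```bash
python3 - <<'E'
from w import *
o=monitor.observe()
im=optics.camera("wrist"); cv2.imwrite("pics/w5.png",im[:,:,::-1])
print(monitor.observe()["eef_pos"],monitor.observe()["wrist_force"])
E
```

```text
[601.46041855 -90.38930993  81.09620035] [-0.42042097  0.21542805  0.28136827]
```

View pics/w5.png

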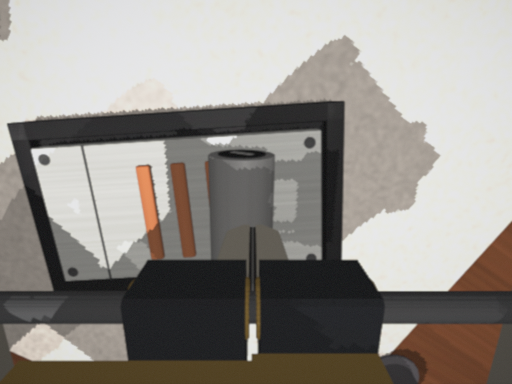

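The roller spans columns 209–274, centre about 241, so the tip is about 6.5 mm behind and the roller stays straight. Second stroke: this one meets bar 0.

Emit:
arm_command(moves=[[[0, 0, 0.004], 0], [[0, 0, 0.003], 0], [[0, 0, 0.001], 0], [[0, 0, 0.001], 0], [[0, 0, 0.001], 0], [[0, 0, 0], 0]])

```text
time: 8.1
eef_pos: [601.9, -90.5, 72.6]
tool_rot: [3.002, 0.921, 0.002]
wrist_force: [-3.2, -2.4, 12.0]
width: 0.3
```

Emit:
arm_command(moves=[[[0, -0.002, 0], 0], [[0, -0.002, 0], 0], [[0, -0.002, 0], 0], [[0, -0.002, 0], 0]])

```text
time: 8.5
eef_pos: [597.8, -83.9, 72.9]
tool_rot: [3.001, 0.921, 0.003]
wrist_force: [-1.9, -3.2, 14.1]
width: 0.3
```

Emit:
arm_command(moves=[[[0, -0.002, 0], 0], [[0, -0.002, 0], 0], [[0, -0.002, 0], 0], [[0, -0.002, 0], 0]])

```text
time: 8.9
eef_pos: [593.4, -77.2, 72.9]
tool_rot: [3.002, 0.92, 0.004]
wrist_force: [-0.6, -2.3, 12.9]
width: 0.4
```

Emit:
arm_command(moves=[[[0, -0.002, 0], 0], [[0, -0.002, 0], 0], [[0, -0.002, 0], 0], [[0, -0.002, 0], 0]])

```text
time: 9.3
eef_pos: [588.7, -70.3, 72.7]
tool_rot: [3.002, 0.921, 0.003]
wrist_force: [-2.9, -0.8, 11.9]
width: 0.6
```

```bash
python3 - <<'E'
from w import *
o=monitor.observe()
im=optics.camera("wrist"); cv2.imwrite("pics/w6.png",im[:,:,::-1])
im=optics.camera("side"); cv2.imwrite("pics/s6.png",cv2.resize(im[170:250,235:320,::-1],None,fx=7,fy=7,interpolation=cv2.INTER_CUBIC))
E
```

```text
(no output)
```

View pics/w6.png

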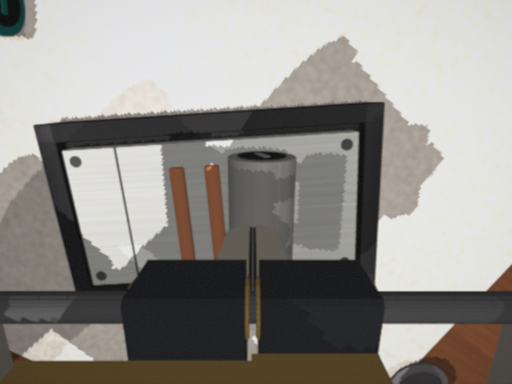

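View pics/s6.png

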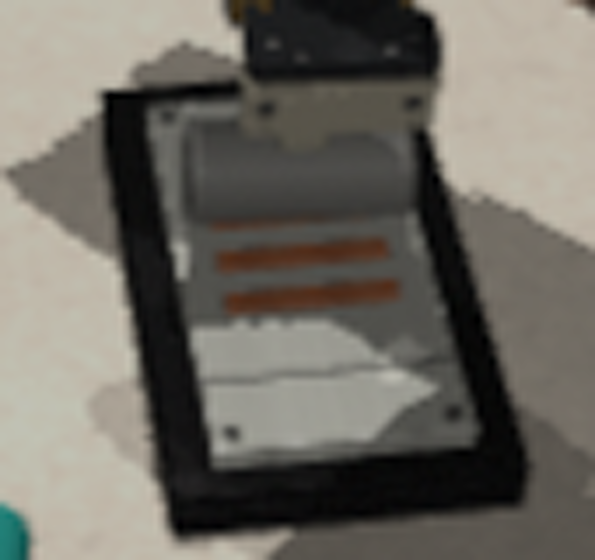

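The roller keeps rolling over the first bar at constant height (columns 229–296, tip about 5.5 mm ahead). Next stroke.

Emit:
arm_command(moves=[[[0, 0, -0.001], 0], [[0, 0, -0.002], 0], [[0, 0, -0.003], 0], [[0, 0, -0.004], 0], [[0, 0.007, 0], 0], [[0, 0.006, 0], 0], [[0, 0, 0.004], 0], [[0, 0, 0.003], 0]])

```text
time: 10.2
eef_pos: [595.3, -81.0, 74.0]
tool_rot: [3.004, 0.92, 0.0]
wrist_force: [0.5, 0.5, 1.8]
width: 0.4
```

Emit:
arm_command(moves=[[[0, 0, 0.001], 0], [[0, 0, 0.001], 0], [[0, 0, 0.001], 0], [[0, 0, 0], 0]])

```text
time: 10.6
eef_pos: [595.7, -81.3, 72.8]
tool_rot: [3.002, 0.921, 0.002]
wrist_force: [-4.1, -3.3, 16.2]
width: 0.5
```

Emit:
arm_command(moves=[[[0, -0.002, 0], 0], [[0, -0.002, 0], 0], [[0, -0.002, 0], 0], [[0, -0.002, 0], 0], [[0, -0.002, 0], 0], [[0, -0.002, 0], 0]])

```text
time: 11.2
eef_pos: [589.1, -71.3, 72.8]
tool_rot: [3.002, 0.921, 0.002]
wrist_force: [-1.6, -2.9, 14.4]
width: 0.4
```

Emit:
arm_command(moves=[[[0, -0.002, 0], 0], [[0, -0.002, 0], 0], [[0, -0.002, 0], 0], [[0, -0.002, 0], 0], [[0, -0.002, 0], 0], [[0, -0.002, 0], 0]])

```text
time: 11.8
eef_pos: [582.0, -60.9, 72.3]
tool_rot: [3.003, 0.921, 0.001]
wrist_force: [-1.8, -0.9, 9.6]
width: 0.5
```

```bash
python3 - <<'E'
from w import *
o=monitor.observe()
im=optics.camera("wrist"); cv2.imwrite("pics/w7.png",im[:,:,::-1])
im=optics.camera("side"); cv2.imwrite("pics/s7.png",cv2.resize(im[170:250,235:320,::-1],None,fx=7,fy=7,interpolation=cv2.INTER_CUBIC))
E
```

```text
(no output)
```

View pics/w7.png

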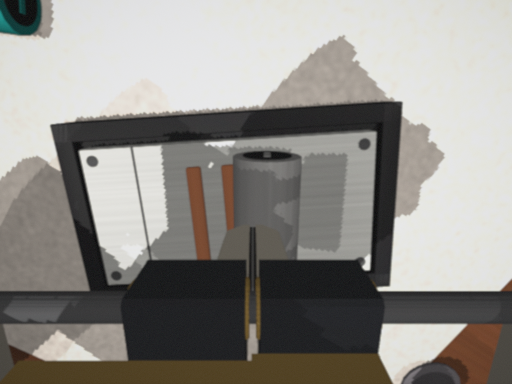

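View pics/s7.png

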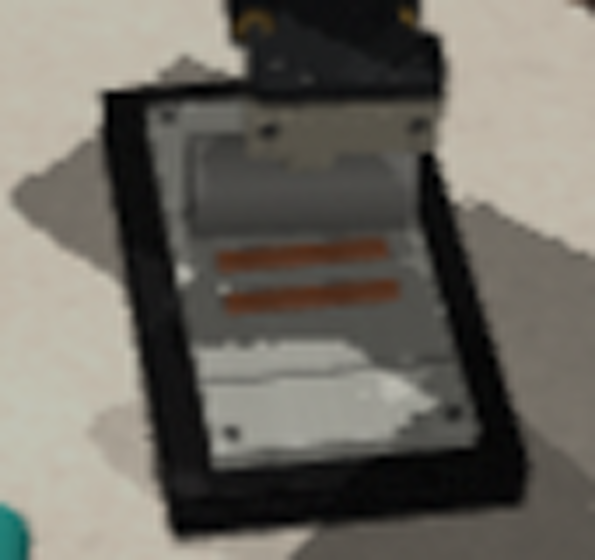

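The roller now spans columns 234–302, with the tip about 9 mm ahead. I'll move back 16 mm and repeat.

Emit:
arm_command(moves=[[[0, 0, -0.001], 0], [[0, 0, -0.002], 0], [[0, 0, -0.003], 0], [[0, 0, -0.004], 0], [[0, 0.008, 0], 0], [[0, 0.008, 0], 0], [[0, 0, 0.004], 0], [[0, 0, 0.003], 0]])

```text
time: 12.7
eef_pos: [590.9, -74.5, 74.0]
tool_rot: [3.004, 0.92, 0.001]
wrist_force: [1.5, 0.6, 2.6]
width: 0.4
```

Emit:
arm_command(moves=[[[0, 0, 0.001], 0], [[0, 0, 0.001], 0], [[0, 0, 0.001], 0], [[0, 0, 0], 0]])

```text
time: 13.1
eef_pos: [591.2, -74.6, 72.4]
tool_rot: [3.002, 0.921, 0.002]
wrist_force: [-2.5, -2.7, 10.4]
width: 0.7
```

Emit:
arm_command(moves=[[[0, -0.002, 0], 0], [[0, -0.002, 0], 0], [[0, -0.002, 0], 0], [[0, -0.002, 0], 0], [[0, -0.002, 0], 0], [[0, -0.002, 0], 0]])

```text
time: 13.7
eef_pos: [584.7, -64.8, 72.9]
tool_rot: [3.001, 0.921, 0.003]
wrist_force: [-2.8, -3.4, 13.9]
width: 0.4
```

Emit:
arm_command(moves=[[[0, -0.002, 0], 0], [[0, -0.002, 0], 0], [[0, -0.002, 0], 0], [[0, -0.002, 0], 0], [[0, -0.002, 0], 0], [[0, -0.002, 0], 0]])

```text
time: 14.3
eef_pos: [578.1, -54.7, 72.8]
tool_rot: [3.002, 0.921, 0.003]
wrist_force: [-2.3, -2.4, 13.6]
width: 0.8
```

Emit:
arm_command(moves=[[[0, 0, -0.001], 0], [[0, 0, -0.002], 0], [[0, 0, -0.003], 0], [[0, 0, -0.004], 0], [[0, 0.007, 0], 0], [[0, 0.006, 0], 0], [[0, 0, 0], 0]])

```text
time: 15.0
eef_pos: [585.0, -65.9, 81.2]
tool_rot: [3.004, 0.92, 0.0]
wrist_force: [-0.4, -0.2, -0.3]
width: 0.6
```

```bash
python3 - <<'E'
from w import *
o=monitor.observe();print(o["eef_pos"])
im=optics.camera("wrist"); cv2.imwrite("pics/w8.png",im[:,:,::-1])
im=optics.camera("side"); cv2.imwrite("pics/s8.png",cv2.resize(im[170:250,235:320,::-1],None,fx=7,fy=7,interpolation=cv2.INTER_CUBIC))
E
```

```text
[584.95027351 -65.87006293  81.20154087]
```

View pics/w8.png

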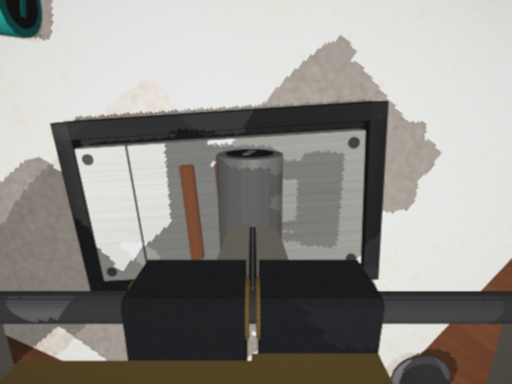

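View pics/s8.png

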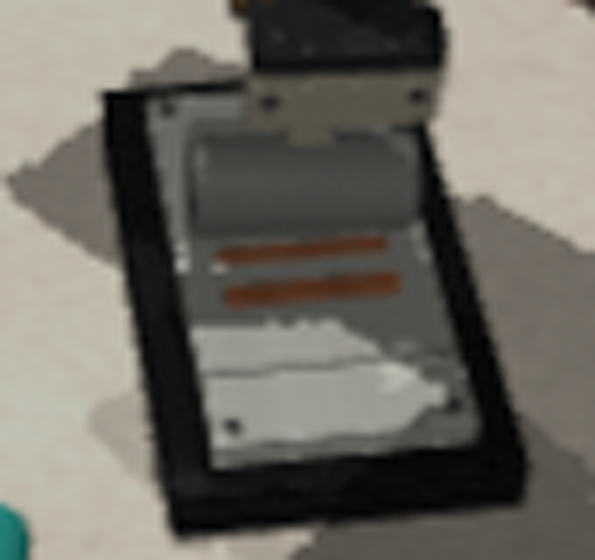

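After unloading, the roller's centre is at column 250, plate x about −19. It rolled back off the edge of bar 1, so I need a better pause on lift and a stroke that starts further behind. I'll start 7 mm behind and press about 3 N harder.

Emit:
arm_command(moves=[[[0, 0.006, 0], 0], [[0, 0, 0.004], 0], [[0, 0, 0.003], 0], [[0, 0, 0.001], 0], [[0, 0, 0.001], 0], [[0, 0, 0.001], 0], [[0, 0, 0], 0]])

```text
time: 15.8
eef_pos: [588.5, -70.5, 72.5]
tool_rot: [3.002, 0.921, 0.002]
wrist_force: [-2.3, -1.5, 11.9]
width: 0.8
```

Emit:
arm_command(moves=[[[0, -0.002, 0.0004], 0], [[0, -0.002, 0], 0], [[0, -0.002, 0], 0], [[0, -0.002, 0], 0], [[0, -0.002, 0], 0]])

```text
time: 16.3
eef_pos: [582.9, -62.3, 72.7]
tool_rot: [3.002, 0.921, 0.002]
wrist_force: [-2.9, -3.6, 18.2]
width: 0.4
```

Emit:
arm_command(moves=[[[0, -0.002, 0], 0], [[0, -0.002, 0], 0], [[0, -0.002, 0], 0], [[0, -0.002, 0], 0], [[0, -0.002, 0], 0]])

```text
time: 16.8
eef_pos: [577.5, -54.2, 72.8]
tool_rot: [3.001, 0.921, 0.003]
wrist_force: [-4.0, -3.8, 18.9]
width: 0.2
```

```bash
python3 - <<'E'
from w import *
o=monitor.observe();print(o["eef_pos"])
im=optics.camera("wrist"); cv2.imwrite("pics/w9.png",im[:,:,::-1])
E
```

```text
[577.52608821 -54.15260122  72.78653506]
```

View pics/w9.png

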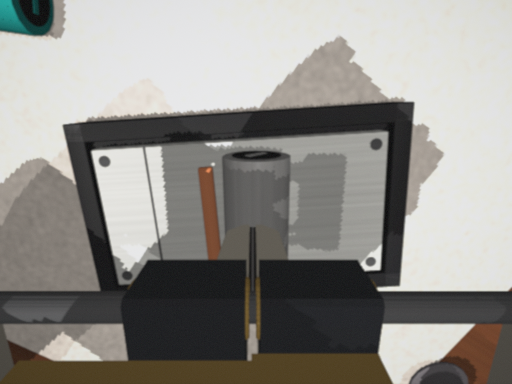

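The roller's centre is at column 256, plate x about −8, so it is now pressing bar 1 without slipping. I'll continue.

Emit:
arm_command(moves=[[[0, -0.002, 0], 0], [[0, -0.002, 0], 0], [[0, -0.002, 0], 0], [[0, -0.002, 0], 0], [[0, -0.001, 0], 0]])

```text
time: 17.35
eef_pos: [572.1, -46.3, 72.4]
tool_rot: [3.002, 0.921, 0.002]
wrist_force: [-2.4, -1.6, 15.5]
width: 0.7
```

Emit:
arm_command(moves=[[[0, 0, -0.001], 0], [[0, 0, -0.002], 0], [[0, 0, -0.003], 0], [[0, 0, -0.0044], 0], [[0, 0, 0], 0], [[0, 0.007, 0], 0], [[0, 0.006, 0], 0], [[0, 0, 0], 0]])

```text
time: 18.15
eef_pos: [579.4, -57.6, 81.2]
tool_rot: [3.004, 0.92, 0.0]
wrist_force: [-0.3, -0.1, -1.4]
width: 0.6
```

```bash
python3 - <<'E'
from w import *
o=monitor.observe();print(o["eef_pos"])
im=optics.camera("wrist"); cv2.imwrite("pics/w10.png",im[:,:,::-1])
im=optics.camera("side"); cv2.imwrite("pics/s10.png",cv2.resize(im[170:250,235:320,::-1],None,fx=7,fy=7,interpolation=cv2.INTER_CUBIC))
E
```

```text
[579.36216619 -57.5804018   81.20613424]
```

View pics/w10.png

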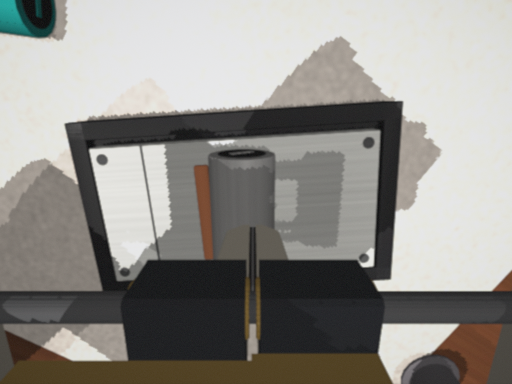

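View pics/s10.png

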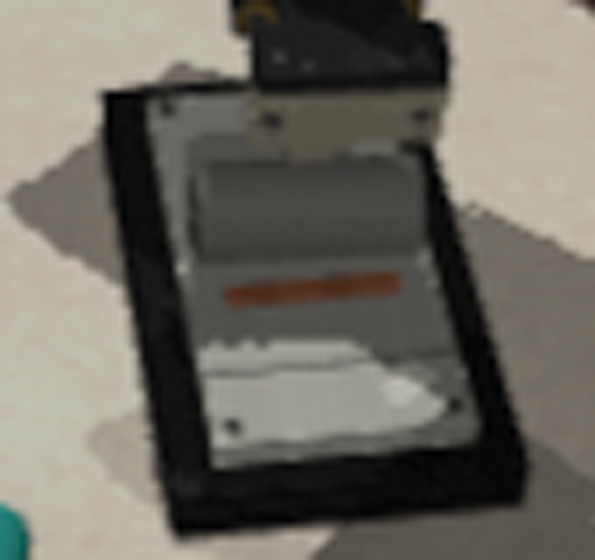

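The roller's centre is at column 242, plate x about −3, and it held on release. Next stroke.

Emit:
arm_command(moves=[[[0, 0, 0.004], 0], [[0, 0, 0.003], 0], [[0, 0, 0.001], 0], [[0, 0, 0.001], 0], [[0, 0, 0.001], 0], [[0, 0, 0.0002], 0], [[0, 0, 0], 0]])

```text
time: 18.95
eef_pos: [579.7, -57.4, 72.7]
tool_rot: [3.002, 0.921, 0.002]
wrist_force: [-3.6, -2.9, 16.2]
width: 0.4
```

Emit:
arm_command(moves=[[[0, -0.002, 0], 0], [[0, -0.002, 0], 0], [[0, -0.002, 0], 0], [[0, -0.002, 0], 0], [[0, -0.002, 0], 0], [[0, -0.002, 0], 0], [[0, -0.002, 0], 0]])

```text
time: 19.65
eef_pos: [571.7, -45.7, 72.8]
tool_rot: [3.002, 0.921, 0.002]
wrist_force: [-3.9, -3.3, 16.5]
width: 0.2
```

Emit:
arm_command(moves=[[[0, -0.002, 0], 0], [[0, -0.002, 0], 0], [[0, -0.002, 0], 0], [[0, -0.002, 0], 0], [[0, -0.002, 0], 0], [[0, -0.002, 0], 0]])

```text
time: 20.25
eef_pos: [565.1, -35.8, 72.5]
tool_rot: [3.002, 0.921, 0.003]
wrist_force: [-2.2, -2.6, 14.4]
width: 0.3
```

Emit:
arm_command(moves=[[[0, 0, -0.001], 0], [[0, 0, -0.002], 0], [[0, 0, -0.003], 0], [[0, 0, -0.0042], 0], [[0, 0, 0], 0], [[0, 0.007, 0], 0], [[0, 0.006, 0], 0], [[0, 0, 0], 0]])

```text
time: 21.05
eef_pos: [572.1, -46.8, 81.2]
tool_rot: [3.004, 0.92, 0.0]
wrist_force: [0.0, -0.2, -0.2]
width: 0.5
```

```bash
python3 - <<'E'
from w import *
o=monitor.observe();print(o["eef_pos"])
im=optics.camera("wrist"); cv2.imwrite("pics/w11.png",im[:,:,::-1])
E
```

```text
[572.12081006 -46.80322197  81.20929275]
```

View pics/w11.png

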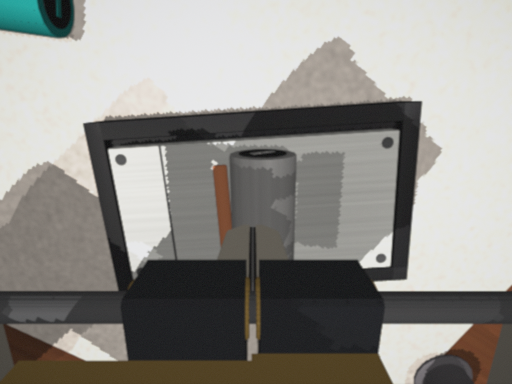

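The roller's centre is at column 263, plate x about −3 again. It evidently climbed bar 2's edge during the stroke and rolled back down on release. I'll park it just before bar 2 (x about +4) and then cross that bar in one full stroke.

Emit:
arm_command(moves=[[[0, 0.009, 0], 0], [[0, 0, 0.004], 0], [[0, 0, 0.003], 0], [[0, 0, 0.001], 0], [[0, 0, 0.001], 0], [[0, 0, 0.001], 0], [[0, 0, 0], 0]])

```text
time: 21.8
eef_pos: [577.3, -53.9, 72.8]
tool_rot: [3.002, 0.921, 0.002]
wrist_force: [-4.2, -2.4, 15.5]
width: 0.3
```

Emit:
arm_command(moves=[[[0, -0.002, 0], 0], [[0, -0.003, 0], 0], [[0, -0.003, 0], 0], [[0, -0.003, 0], 0], [[0, -0.002, 0], 0], [[0, -0.002, 0], 0]])

```text
time: 22.4
eef_pos: [568.6, -41.3, 72.7]
tool_rot: [3.002, 0.921, 0.002]
wrist_force: [-3.6, -2.2, 15.9]
width: 0.6
```

```bash
python3 - <<'E'
from w import *
o=monitor.observe();print(o["eef_pos"])
im=optics.camera("wrist"); cv2.imwrite("pics/w12.png",im[:,:,::-1])
E
```

```text
[568.64922445 -41.33569376  72.68095174]
```

View pics/w12.png

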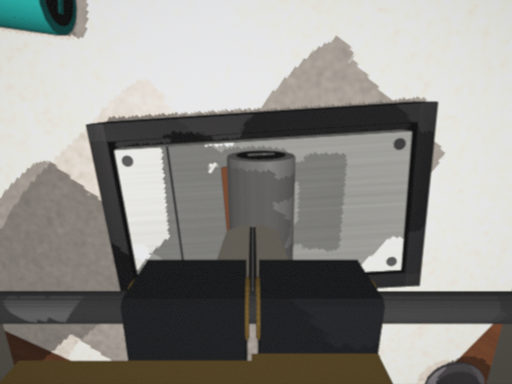

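The roller's centre is at column 261 with the tip 5 mm ahead, so it is at plate x about +4.6 as intended. I'll release, step back and cross bar 2.

Emit:
arm_command(moves=[[[0, 0, -0.001], 0], [[0, 0, -0.002], 0], [[0, 0, -0.003], 0], [[0, 0, -0.004], 0], [[0, 0, 0], 0], [[0, 0.006, 0], 0], [[0, 0.006, 0], 0], [[0, 0, 0], 0]])

```text
time: 23.25
eef_pos: [575.4, -51.7, 81.2]
tool_rot: [3.004, 0.92, 0.0]
wrist_force: [0.5, 0.2, 0.7]
width: 0.5
```

```bash
python3 - <<'E'
from w import *
o=monitor.observe();print(o["eef_pos"])
im=optics.camera("wrist"); cv2.imwrite("pics/w13.png",im[:,:,::-1])
E
```

```text
[575.43777498 -51.73366053  81.2113234 ]
```

View pics/w13.png

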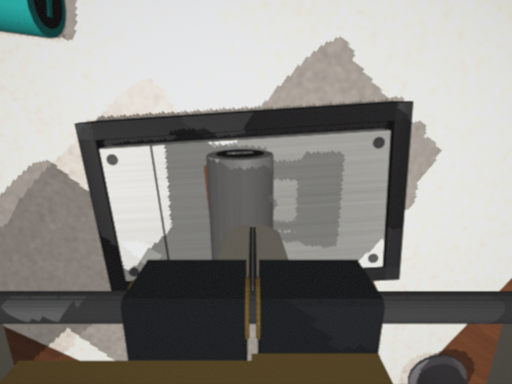

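It held at x about +4.3, with the tip 7 mm behind. I'll make one long stroke over bar 2.

Emit:
arm_command(moves=[[[0, 0, 0.004], 0], [[0, 0, 0.003], 0], [[0, 0, 0.001], 0], [[0, 0, 0.001], 0], [[0, 0, 0.001], 0], [[0, 0, 0.0002], 0], [[0, 0, 0], 0]])

```text
time: 24.0
eef_pos: [575.7, -51.5, 72.5]
tool_rot: [3.002, 0.921, 0.002]
wrist_force: [-1.8, -3.6, 14.3]
width: 0.7
```

Emit:
arm_command(moves=[[[0, -0.002, 0], 0], [[0, -0.002, 0], 0], [[0, -0.002, 0], 0], [[0, -0.002, 0], 0], [[0, -0.002, 0], 0], [[0, -0.002, 0], 0], [[0, -0.002, 0], 0]])

```text
time: 24.7
eef_pos: [568.0, -40.1, 72.8]
tool_rot: [3.001, 0.921, 0.003]
wrist_force: [-4.0, -4.2, 17.4]
width: 0.5
```

Emit:
arm_command(moves=[[[0, -0.002, 0], 0], [[0, -0.002, 0], 0], [[0, -0.002, 0], 0], [[0, -0.002, 0], 0], [[0, -0.002, 0], 0], [[0, -0.002, 0], 0], [[0, -0.002, 0], 0]])

```text
time: 25.4
eef_pos: [559.7, -28.1, 72.4]
tool_rot: [3.002, 0.921, 0.002]
wrist_force: [-4.1, -2.3, 14.3]
width: 0.1
```

```bash
python3 - <<'E'
from w import *
o=monitor.observe();print(o["eef_pos"])
im=optics.camera("wrist"); cv2.imwrite("pics/w14.png",im[:,:,::-1])
E
```

```text
[559.70828932 -28.12146404  72.44270194]
```

View pics/w14.png

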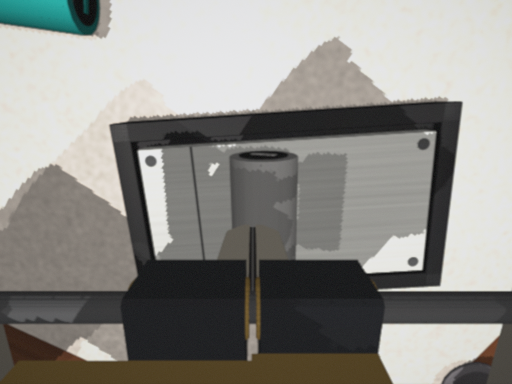

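The roller's centre is at column 264, plate x about 18, over bar 2. Bars 0 and 1 are no longer visible, so they look flush. Next stroke.

Emit:
arm_command(moves=[[[0, 0, -0.001], 0], [[0, 0, -0.002], 0], [[0, 0, -0.003], 0], [[0, 0, -0.0042], 0], [[0, 0, 0], 0], [[0, 0.007, 0], 0], [[0, 0.007, 0], 0], [[0, 0, 0], 0]])

```text
time: 26.25
eef_pos: [567.7, -40.2, 81.2]
tool_rot: [3.004, 0.92, 0.0]
wrist_force: [0.3, -0.1, 0.7]
width: 0.3
```

```bash
python3 - <<'E'
from w import *
o=monitor.observe();print(o["eef_pos"])
im=optics.camera("wrist"); cv2.imwrite("pics/w15.png",im[:,:,::-1])
E
```

```text
[567.71468388 -40.24779657  81.22246529]
```

View pics/w15.png

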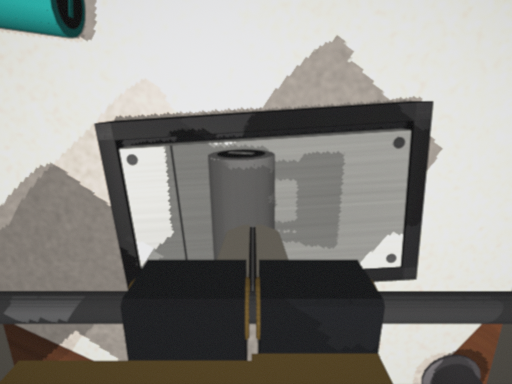

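Emit:
arm_command(moves=[[[0, 0, 0.004], 0], [[0, 0, 0.003], 0], [[0, 0, 0.001], 0], [[0, 0, 0.001], 0], [[0, 0, 0.001], 0], [[0, 0, 0.0002], 0], [[0, 0, 0], 0]])

```text
time: 27.0
eef_pos: [567.8, -40.0, 72.7]
tool_rot: [3.002, 0.921, 0.002]
wrist_force: [-3.7, -3.8, 16.0]
width: 0.4
```

Emit:
arm_command(moves=[[[0, -0.002, 0], 0], [[0, -0.002, 0], 0], [[0, -0.002, 0], 0], [[0, -0.002, 0], 0], [[0, -0.002, 0], 0], [[0, -0.002, 0], 0], [[0, -0.002, 0], 0]])

```text
time: 27.7
eef_pos: [559.8, -28.3, 72.7]
tool_rot: [3.002, 0.921, 0.002]
wrist_force: [-4.9, -3.7, 18.6]
width: 0.4
```

Emit:
arm_command(moves=[[[0, -0.002, 0], 0], [[0, -0.002, 0], 0], [[0, -0.002, 0], 0], [[0, -0.002, 0], 0], [[0, -0.002, 0], 0], [[0, -0.002, 0], 0], [[0, -0.001, 0], 0]])

```text
time: 28.4
eef_pos: [552.1, -17.2, 72.3]
tool_rot: [3.003, 0.921, 0.001]
wrist_force: [-4.5, -2.2, 15.1]
width: 0.4
```

Emit:
arm_command(moves=[[[0, 0, -0.001], 0], [[0, 0, -0.002], 0], [[0, 0, -0.003], 0], [[0, 0, -0.0042], 0], [[0, 0, 0], 0], [[0, 0.007, 0], 0], [[0, 0.007, 0], 0], [[0, 0, 0], 0]])

```text
time: 29.2
eef_pos: [560.5, -29.5, 81.3]
tool_rot: [3.004, 0.92, 0.001]
wrist_force: [0.4, 0.1, -0.5]
width: 0.5
```

```bash
python3 - <<'E'
from w import *
o=monitor.observe();print(o["eef_pos"])
im=optics.camera("wrist"); cv2.imwrite("pics/w16.png",im[:,:,::-1])
im=optics.camera("side"); cv2.imwrite("pics/s16.png",cv2.resize(im[170:250,235:320,::-1],None,fx=7,fy=7,interpolation=cv2.INTER_CUBIC))
E
```

```text
[560.45517043 -29.48508314  81.25498849]
```

View pics/w16.png

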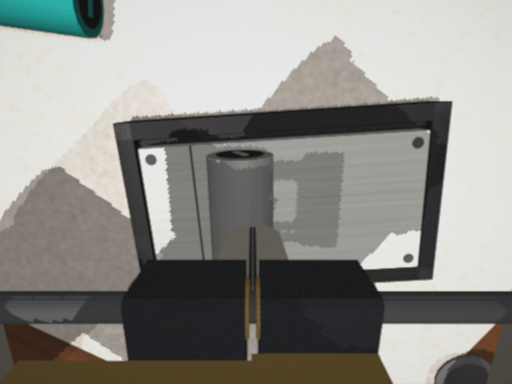

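View pics/s16.png

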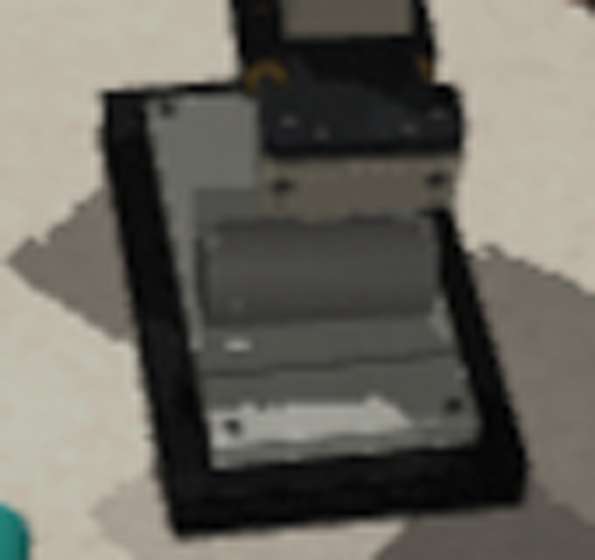

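The roller is at plate x about 31 and all the bars are out of sight. Next stroke towards about 46.

Emit:
arm_command(moves=[[[0, 0, 0.004], 0], [[0, 0, 0.003], 0], [[0, 0, 0.001], 0], [[0, 0, 0.001], 0], [[0, 0, 0.001], 0], [[0, 0, 0.0002], 0], [[0, 0, 0], 0]])

```text
time: 30.0
eef_pos: [560.6, -29.1, 72.6]
tool_rot: [3.002, 0.921, 0.002]
wrist_force: [-3.6, -3.6, 16.2]
width: 0.5
```

Emit:
arm_command(moves=[[[0, -0.002, 0], 0], [[0, -0.002, 0], 0], [[0, -0.002, 0], 0], [[0, -0.002, 0], 0], [[0, -0.002, 0], 0], [[0, -0.002, 0], 0], [[0, -0.002, 0], 0]])

```text
time: 30.7
eef_pos: [552.5, -17.6, 72.7]
tool_rot: [3.002, 0.921, 0.002]
wrist_force: [-5.3, -3.9, 19.1]
width: 0.3
```

Emit:
arm_command(moves=[[[0, -0.002, 0], 0], [[0, -0.002, 0], 0], [[0, -0.002, 0], 0], [[0, -0.002, 0], 0], [[0, -0.002, 0], 0], [[0, -0.002, 0], 0], [[0, -0.001, 0], 0]])

```text
time: 31.4
eef_pos: [544.9, -6.5, 72.4]
tool_rot: [3.003, 0.921, 0.001]
wrist_force: [-5.5, -2.4, 16.4]
width: 0.2
```

Emit:
arm_command(moves=[[[0, 0, -0.001], 0], [[0, 0, -0.002], 0], [[0, 0, -0.003], 0], [[0, 0, -0.0042], 0], [[0, 0, 0], 0], [[0, 0.007, 0], 0], [[0, 0.007, 0], 0], [[0, 0, 0], 0]])

```text
time: 32.2
eef_pos: [553.1, -18.7, 81.2]
tool_rot: [3.004, 0.92, 0.0]
wrist_force: [-0.7, 0.2, -0.1]
width: 0.2
```

```bash
python3 - <<'E'
from w import *
o=monitor.observe();print(o["eef_pos"])
im=optics.camera("wrist"); cv2.imwrite("pics/w17.png",im[:,:,::-1])
E
```

```text
[553.13801399 -18.70925955  81.24150873]
```

View pics/w17.png

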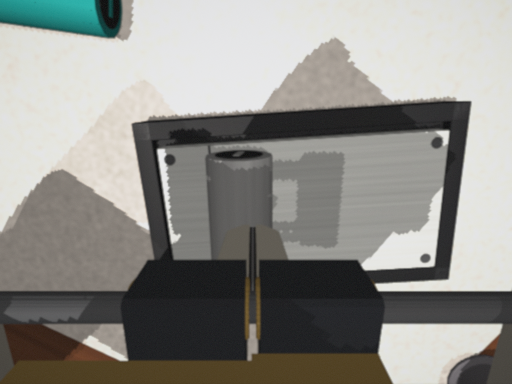

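The roller is at about x 44.5 and the line at about 63. I'll make a 22 mm tip stroke, then measure carefully from higher up.

Emit:
arm_command(moves=[[[0, 0, 0.004], 0], [[0, 0, 0.003], 0], [[0, 0, 0.001], 0], [[0, 0, 0.001], 0], [[0, 0, 0.001], 0], [[0, 0, 0], 0]])

```text
time: 32.85
eef_pos: [553.1, -18.3, 72.5]
tool_rot: [3.002, 0.921, 0.002]
wrist_force: [-3.0, -3.5, 13.3]
width: 0.6
```

Emit:
arm_command(moves=[[[0, -0.002, 0], 0], [[0, -0.002, 0], 0], [[0, -0.002, 0], 0], [[0, -0.002, 0], 0], [[0, -0.002, 0], 0], [[0, -0.002, 0], 0], [[0, -0.002, 0], 0]])

```text
time: 33.55
eef_pos: [545.2, -6.7, 72.7]
tool_rot: [3.002, 0.921, 0.001]
wrist_force: [-4.9, -3.7, 17.6]
width: 0.5
```

Emit:
arm_command(moves=[[[0, -0.002, 0], 0], [[0, -0.002, 0], 0], [[0, -0.002, 0], 0], [[0, -0.002, 0], 0], [[0, 0, 0], 0]])

```text
time: 34.05
eef_pos: [540.5, 0.1, 72.7]
tool_rot: [3.002, 0.921, 0.001]
wrist_force: [-5.3, -2.8, 18.6]
width: 0.5
```

Emit:
arm_command(moves=[[[0, 0, -0.001], 0], [[0, 0, -0.002], 0], [[0, 0, -0.003], 0], [[0, 0, -0.005], 0], [[0, 0, -0.03], 0], [[0, 0, -0.04], 0], [[0, 0, -0.03], 0], [[0, 0, 0], 0]])

```text
time: 34.85
eef_pos: [542.1, 0.3, 186.5]
tool_rot: [3.001, 0.92, 0.01]
wrist_force: [0.6, -0.6, 0.0]
width: 0.3
```

Emit:
arm_command(moves=[[[0, 0, 0], 0], [[0, 0, 0], 0]])

```text
time: 35.05
eef_pos: [539.6, 0.4, 181.3]
tool_rot: [-3.003, -0.921, 0.003]
wrist_force: [-0.4, 0.2, 0.5]
width: 0.5
```

```bash
python3 - <<'E'
from w import *
o=monitor.observe();print(repr(o["eef_pos"]),repr(o["tool_rot"]))
im=optics.camera("wrist"); cv2.imwrite("pics/w18.png",im[:,:,::-1])
cv2.imwrite("pics/w18c.png",cv2.resize(im[95:275,135:385,::-1],None,fx=3.2,fy=3.2,interpolation=cv2.INTER_CUBIC))
im=optics.camera("side"); cv2.imwrite("pics/s18.png",cv2.resize(im[170:250,235:320,::-1],None,fx=7,fy=7,interpolation=cv2.INTER_CUBIC))
E
```

```text
array([5.39602607e+02, 4.48488440e-01, 1.81265334e+02]) array([-3.00294798e+00, -9.20589886e-01,  2.77249228e-03])
```

View pics/w18c.png

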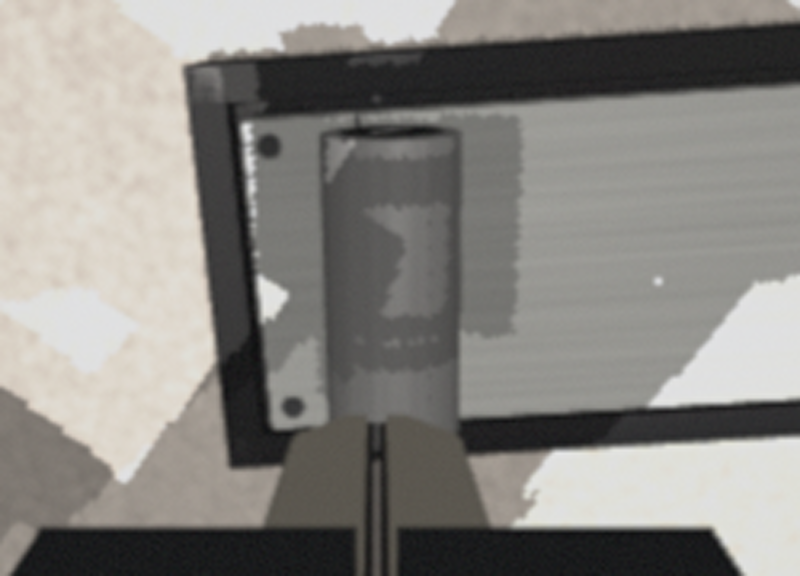

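View pics/s18.png

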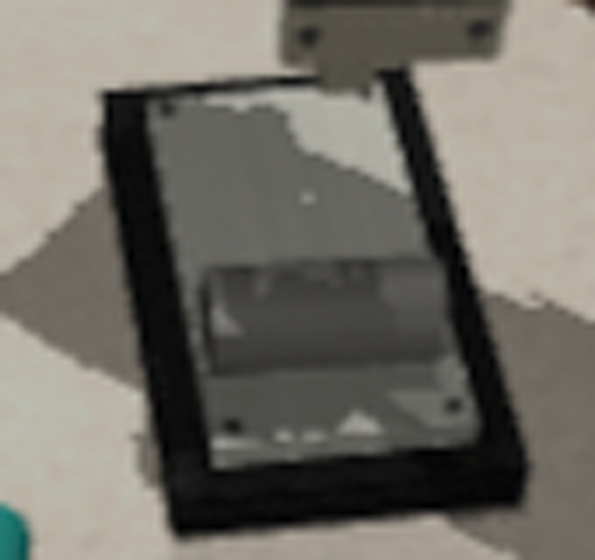

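The bars have vanished, and the line shows only as a stub at crop (357,120), just left of the roller's axis. Next I'll work out the roller position numerically.

```bash
python3 - <<'E'
from w import *
o={"eef_pos":np.array([539.60,.448,181.27]),"tool_rot":np.array([-3.00294798e+00,-9.20589886e-01,2.77249228e-03])}
C=wcam(o)
def ray2(p,z):
    u=wpix(p);d=C[:3,:3]@((np.linalg.inv(K)@[*u,1])*[1,-1,-1]);return (C[:3,3]+d*(z-C[2,3])/d[2])[:2]
for pz in (34,36,37.4):
  v=np.array([574.2,-49.2,pz,np.radians(127.58)])
  ex=np.array([np.cos(v[3]),np.sin(v[3])]);ey=np.array([-ex[1],ex[0]])
  print("z",pz)
  for n,p in dict(line=(357,117),TL=(241,112),BL=(271,432)).items():
    q=ray2(p,pz)-v[:2];print(n,ex@q,ey@q)
  pts=[wpix(p) for p in [(323,150),(331,412),(461,145),(458,420)]]
  best=None
  def res(w):
        c=np.array([*(v[:2]+ex*w[0]+ey*w[2]),pz+21]);A=silh(C,c,v[3]+np.pi/2+w[1],-1);B=silh(C,c,v[3]+np.pi/2+w[1],1)
        out=[]
        for f,q in ((np.argmin,pts[:2]),(np.argmax,pts[2:])):
            P0,P1=A[f(A[:,0])],B[f(B[:,0])];d=P1-P0;n=np.array([-d[1],d[0]])/np.linalg.norm(d)
            out+= [n@(p-P0) for p in q]
        return out+[A[:,1].min()-wpix((0,123))[1]]
  s=least_squares(res,[55,-.06,0],x_scale=[1,.02,1],diff_step=1e-5);print("roller x,skew,y",s.x,s.fun)
E
```

```text
z 34
line 63.80418688674486 -50.22158716964014
TL 99.83262625568477 -53.996065296348135
BL 100.41798961013896 54.284822868387245
roller x,skew,y [ 5.55580146e+01 -4.79698631e-02 -1.75109449e+00] [-8.00963904e-01 -8.55093388e-01  8.17746593e-01  8.33899488e-01
 -9.91640642e-05]
z 36
line 63.75001851391009 -50.413662414084975
TL 99.54888445374607 -54.1640895438082
BL 100.13051786943771 53.426832160047425
roller x,skew,y [ 5.55725166e+01 -4.80030078e-02 -1.95935426e+00] [-9.54292860e-01 -9.99429582e-01  9.73664780e-01  9.74857058e-01
 -1.24808451e-04]
z 37.4
line 63.712100652925756 -50.54811508519637
TL 99.3502651923889 -54.28170651703035
BL 99.92928765094685 52.82623866420954
roller x,skew,y [ 5.55826820e+01 -4.80264690e-02 -2.10513903e+00] [-1.06289094e+00 -1.10165719e+00  1.08409416e+00  1.07469172e+00
 -1.44414644e-04]
```

The roller is at x 55.6, skew −0.048 rad, y about −2. The line is at about 63.5, so 7.8 mm remains, which is a 15.5 mm tip stroke. I'll go back 12 mm and down.

Emit:
arm_command(moves=[[[0, 0.006, 0.01], 0], [[0, 0.006, 0.03], 0], [[0, 0, 0.03], 0], [[0, 0, 0.02], 0], [[0, 0, 0.01], 0], [[0, 0, 0], 0], [[0, 0, 0], 0]])

```text
time: 35.85
eef_pos: [547.3, -9.7, 82.7]
tool_rot: [3.003, 0.921, 0.001]
wrist_force: [0.2, 0.6, -0.8]
width: 0.2
```

```bash
python3 - <<'E'
from w import *
plan([539.6+6.75,.45-9.93,81.2],34.1,1)
print(monitor.observe()["eef_pos"])
E
```

```text
yaw 34.0808378020358 dyaw 0.019162197964192274 tilt z [ 4.95682110e-04 -4.25529726e-05 -9.99999876e-01]
[[-0.0007,-0.0007,0.0015],-0.02]
[547.33326103  -9.6885408   82.70709427]
```

Emit:
arm_command(moves=[[[0, -0.001, 0.004], 0], [[0, 0, 0.003], 0], [[0, 0, 0.002], 0], [[0, 0, 0.001], 0], [[0, 0, 0], 0]])

```text
time: 36.35
eef_pos: [546.9, -8.8, 72.8]
tool_rot: [3.003, 0.921, 0.002]
wrist_force: [0.7, 0.2, 3.7]
width: 0.8
```

Emit:
arm_command(moves=[[[0, 0, 0.001], 0], [[0, 0, 0.0003], 0], [[0, 0, 0], 0]])

```text
time: 36.65
eef_pos: [547.4, -9.2, 72.4]
tool_rot: [3.002, 0.921, 0.003]
wrist_force: [-1.9, -2.8, 14.4]
width: 0.3
```

Emit:
arm_command(moves=[[[0, -0.002, 0], 0], [[0, -0.002, 0], 0], [[0, -0.002, 0], 0], [[0, -0.002, 0], 0], [[0, -0.002, 0], 0], [[0, -0.002, 0], 0], [[0, -0.002, 0], 0]])

```text
time: 37.35
eef_pos: [539.4, 2.4, 72.7]
tool_rot: [3.002, 0.921, 0.003]
wrist_force: [-4.0, -3.8, 19.7]
width: 0.6
```

Emit:
arm_command(moves=[[[0, -0.0015, 0], 0], [[0, 0, 0], 0], [[0, 0, 0], 0]])

```text
time: 37.65
eef_pos: [538.5, 3.7, 72.7]
tool_rot: [3.002, 0.921, 0.003]
wrist_force: [-4.4, -3.0, 19.2]
width: 0.6
```

Emit:
arm_command(moves=[[[0, 0, -0.001], 0], [[0, 0, -0.001], 0], [[0, 0, -0.002], 0], [[0, 0, -0.003], 0], [[0, 0, -0.005], 0], [[0, 0, -0.03], 0], [[0, 0, -0.04], 0], [[0, 0, -0.03], 0]])

```text
time: 38.45
eef_pos: [537.8, 4.1, 185.2]
tool_rot: [3.003, 0.921, 0.001]
wrist_force: [-0.1, -0.4, -0.2]
width: 0.6
```

Emit:
arm_command(moves=[[[0.04, 0.0, -0.01], 0], [[0.04, 0.0, 0], 0], [[0.03, 0.0, 0], 0], [[0, 0, 0], 0], [[0, 0, 0], 0], [[0, 0, 0], 0]])

```text
time: 39.05
eef_pos: [628.0, 65.2, 193.0]
tool_rot: [-3.004, -0.92, 0.001]
wrist_force: [-0.6, -0.8, 0.2]
width: 0.6
```

```bash
python3 - <<'E'
from w import *
o=monitor.observe();print(repr(o["eef_pos"]),repr(o["tool_rot"]),abs(o["dq"]).max())
im=optics.camera("wrist"); cv2.imwrite("pics/w19.png",im[:,:,::-1])
im=optics.camera("top"); cv2.imwrite("pics/t19.png",cv2.resize(im[165:265,215:330,::-1],None,fx=6,fy=6,interpolation=cv2.INTER_CUBIC))
E
```

```text
array([628.0071479 ,  65.22651495, 192.96545778]) array([-3.00367191e+00, -9.20228958e-01,  1.34870732e-03]) 0.00620842235498257
```

View pics/w19.png

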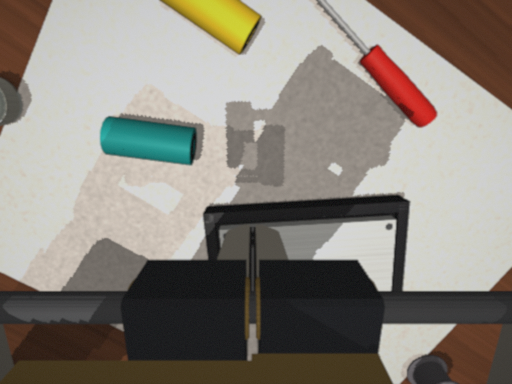

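View pics/t19.png

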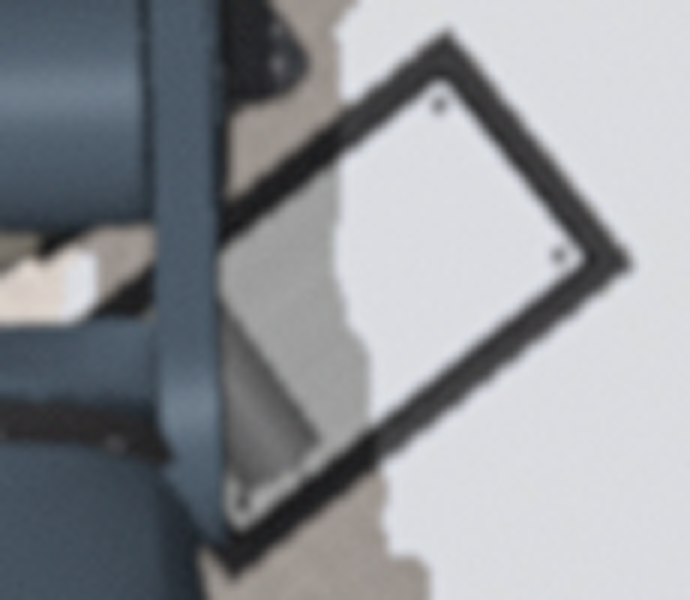

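The top view confirms the bars are flush, but the arm covers the line. I'll move the wrist camera back the other way for a clear view of the roller and line.

Emit:
arm_command(moves=[[[-0.04, 0.0, -0.01], 0], [[-0.04, 0.0, -0.01], 0], [[-0.04, 0.0, 0], 0], [[-0.03, 0, 0], 0], [[-0.01, 0, 0], 0], [[0, 0, 0], 0], [[0, 0, 0], 0], [[0, 0, 0], 0]])

```text
time: 39.95
eef_pos: [497.2, -23.4, 213.0]
tool_rot: [-3.003, -0.922, -0.0]
wrist_force: [0.5, -0.6, 0.1]
width: 0.5
```

```bash
python3 - <<'E'
from w import *
o=monitor.observe();print(repr(o["eef_pos"]),repr(o["tool_rot"]),abs(o["dq"]).max())
im=optics.camera("wrist"); cv2.imwrite("pics/w20.png",im[:,:,::-1])
cv2.imwrite("pics/w20c.png",cv2.resize(im[40:240,160:360,::-1],None,fx=3,fy=3,interpolation=cv2.INTER_CUBIC))
im=optics.camera("side"); cv2.imwrite("pics/s20.png",cv2.resize(im[170:250,235:320,::-1],None,fx=7,fy=7,interpolation=cv2.INTER_CUBIC))
E
```

```text
array([497.15255997, -23.42308738, 212.95626618]) array([-3.00336616e+00, -9.21564820e-01, -3.58563237e-04]) 0.005693155145764168
```

View pics/w20c.png

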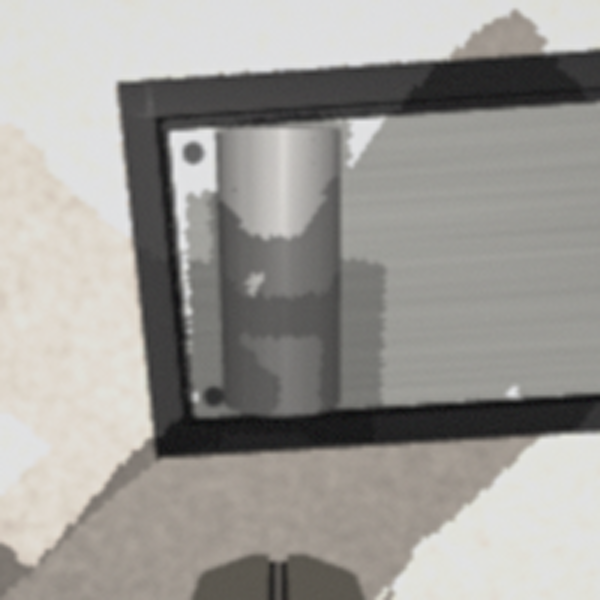

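View pics/s20.png

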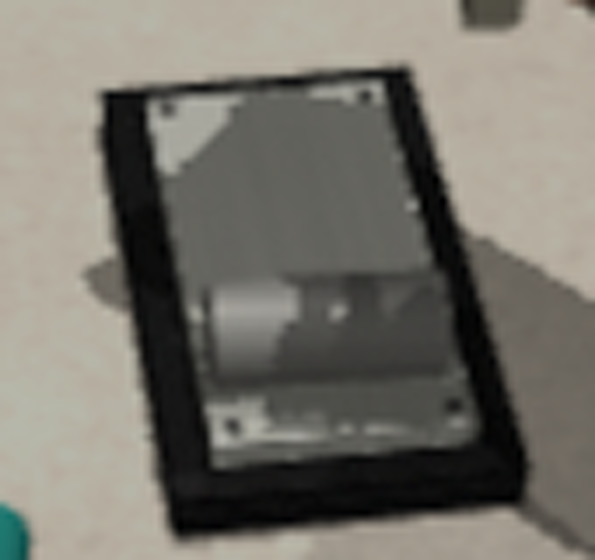

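```bash
python3 - <<'E'
from w import *
o={"eef_pos":np.array([497.153,-23.423,212.956]),"tool_rot":np.array([-3.00336616e+00,-9.21564820e-01,-3.58563237e-04])}
C=wcam(o); W=lambda p:wpix(p,160,40,3)
def ray2(p,z):
    u=W(p);d=C[:3,:3]@((np.linalg.inv(K)@[*u,1])*[1,-1,-1]);return (C[:3,3]+d*(z-C[2,3])/d[2])[:2]
for pz in (34,36,37.4):
  v=np.array([574.2,-49.2,pz,np.radians(127.58)])
  ex=np.array([np.cos(v[3]),np.sin(v[3])]);ey=np.array([-ex[1],ex[0]])
  for n,p in dict(TL=(165,124),BL=(190,417)).items():
    q=ray2(p,pz)-v[:2];print(n,ex@q,ey@q)
  pts=[W(p) for p in [(217,150),(222,390),(341,150),(340,390)]]
  def res(w):
        c=np.array([*(v[:2]+ex*w[0]+ey*w[2]),pz+21]);A=silh(C,c,v[3]+np.pi/2+w[1],-1);B=silh(C,c,v[3]+np.pi/2+w[1],1)
        out=[]
        for f,q in ((np.argmin,pts[:2]),(np.argmax,pts[2:])):
            P0,P1=A[f(A[:,0])],B[f(B[:,0])];d=P1-P0;n=np.array([-d[1],d[0]])/np.linalg.norm(d)
            out+= [n@(p-P0) for p in q]
        return out+[A[:,1].min()-W((0,124))[1],B[:,1].max()-W((0,416))[1]]
  s=least_squares(res,[60,-.06,0],x_scale=[1,.02,1],diff_step=1e-5);print("roller x,skew,y",s.x,np.round(s.fun,2))
  # predicted line columns
  for y in (-50,50):
    print("line px",(proj(C,np.array([[*(v[:2]+63.4*ex+y*ey),pz]]))[0]-[160,40]+.5)*3-.5)
E
```

```text
TL 101.10867172305286 -53.41001283913824
BL 101.66169037335833 52.80524975485775
roller x,skew,y [ 6.37854705e+01 -5.21447107e-02 -2.35222953e+00] [-0.45  0.02  0.43 -0.    0.38 -0.45]
line px [272.7501988  127.26149332]
line px [289.24825452 403.91511126]
TL 100.88550523134408 -53.285565966850676
BL 101.43532439438401 52.315188635623244
roller x,skew,y [ 6.37801993e+01 -5.23459007e-02 -2.49582203e+00] [-0.57 -0.11  0.57  0.11  0.09 -0.1 ]
line px [272.71704584 126.94606325]
line px [289.30749729 405.12998684]
TL 100.7292886871479 -53.198453156249435
BL 101.27686820910202 51.97214585215913
roller x,skew,y [ 6.37765377e+01 -5.24905615e-02 -2.59604686e+00] [-0.66 -0.2   0.67  0.19 -0.12  0.14]
line px [272.69360466 126.72303476]
line px [289.34935229 405.98829604]
```

```bash
python3 - <<'E'
from rig import workorder
print(workorder.job_done())
E
```

```text
the job is handed in; nothing more can be done
None
```

I rolled the roller across all three bars with the shut fingertips, stopped it on the scribed line, let go and handed the job in. It took about 40 s of the 72 s. The hand-in gave no verdict.

**Force:** The fingers mostly pressed with 12–19 N. The highest reading was 23 N, during the first press, against the 30 N limit. Force was only read at the end of each move, so short peaks in between were not seen.

**Bars:** No copper shows in the last wrist and side views. In the last top view, where the arm hid part of the plate, the part I could see showed none either. Tip height over the bars also matched the bare plate. I take all three as flush, but had no direct depth reading.

**Roller:** In my last measurement it sat at plate x ≈ 63.8 mm, or about 62.7 mm after correcting for the plate edge reading about 1 mm far. The line is at about 63.4 mm, so the roller is within roughly 1 mm, against the 6 mm limit. It is about −2.5 mm off along the line, with its axis about 0.05 rad off square. The roller covered the line in the last wrist view, so the line position comes from earlier pictures.

**Disagreements and hitches:**
- Estimates of the plate's height differed by 2–3 mm between cameras, which barely affects these numbers.
- Twice the roller ended a stroke short, probably rolling back off a bar's edge when I released it. I repeated those strokes.

The arm ended clear of everything. I did not measure whether the reel, jar and screwdriver moved; the gripper never went near them.

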